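Comb washed chopsticks into the rows of a draining board

ROBOT

A 7-joint arm with a two-finger parallel gripper is mounted at the origin on a cart in front of the work surface, level with it; the furniture and walls round the work are solid. World frame = base frame: x ahead of the robot, y to its left, z up, the work surface at z = 0. Lengths are in m, angles in rad, forces in N, time in s.
With the tool pointing down it reaches from about 0.425 to 0.925 m from the base axis. Payload 6.8 kg.
Tool frame: the origin (TCP) lies on the front face of the gripper's body, between the roots of the fingers; the fingertips stand 73 mm ahead of it and the grasp point (between the pads) lies 54 mm ahead of it; z points along the fingers, x is the direction in which the jaws open and shut, and the axes are right-handed (so a half turn about z gives the same grasp; the last joint's range is limited). The gripper opens to 85 mm and grips with 20 to 120 N. Pads are 22 mm wide; open, the fingers measure 114 mm over their backs; the gripper's body (76 mm by 85 mm) begins 54 mm behind the grasp point. The pads swing forward as they close: fully open they stand 13 mm farther back than shut.
Start: joints at [1.011, 0.477, 0.022, 1.555, -0.011, 1.109, -0.083], TCP at [0.295, -0.607, 0.304] pointing down, gripper open.
Joint ranges: [-2.96, 2.96], [-0.34, 2.1], [-1.41, 1.46], [0.24, 2.44], [-1.37, 4.51], [0.17, 1.92], [-2.96, 2.96]. Speed limits (rad/s): [2.39, 2.39, 3.14, 3.14, 3.14, 3.14, 3.14].

INTERFACE

Orientations are given as a unit quaternion [w, x, y, z].
In Python, from station import get_obs, read_camera, hand_in gives the robot as it stands. The module is installed in compiled form; this text tells all that it offers.
- The arm moves only by the shell command python3 -m creep 'ROWS' [FORCE]. ROWS is JSON, a list that holds one entry, the list of rows, each a list of 7 numbers: the turn, a rotation vector about the tool's x, y, z in rad, then the shift along the tool's x, y, z in m, then the finger opening in m, from 0 to 0.0854. A call has 1 to 20 rows; each row shifts and turns the pose as measured when the row begins, along the tool's axes as they then stand; what a row does not reach is not made up. A row lasts 1/12 s, in which the tool goes at most 41.7 mm and 7.16 degrees, less where a joint would pass 70% of its speed; a pose out of reach is approached as far as the arm can. A call is refused whole if a number of a shift passes 0.0417 or a number of a turn 0.125, either way. A call with a gripper value outside its range is refused whole. The fingers move at their own pace and stop on an object; FORCE is the grip in N (left out, the last holds). Time passes only in rows, so rows that do not move let the fingers close. It gives the time, the measured TCP pose, the force and the opening at its end, in the units of the state.
- get_obs(): the state, without advancing time (a new reading comes with each control period).
- read_camera(name): name is "scene" or "top"; returns a dict with "color" (400x640x3 uint8, red, green, blue), "range_z" (400x640 float32, m along the optical axis (not along the pixel's ray), 0 where there is no reading), "fovy" (degrees; the focal length in pixels is half the picture's height over the tangent of half this angle, whatever the lens; pixels are square), "cx", "cy" (the principal point, pixels), "rvec" (rotation vector, rad) and "tvec" (3), from world to camera coordinates, as OpenCV has them. Camera axes: x right, y down, z forward; pixel columns grow to the right and rows downward; lengths in m; the calibration is good to about 2 mm. A picture is of the moment at which its call begins.
- hand_in(): hands the job in, once; it reports no verdict.
The state is a dict: "t": time; "q": joint angles; "joint_vel": joint speeds; "joint_torque": joint torques, N m; "eef_pos": TCP position; "tool_rot": TCP orientation; "contact_force": force on the tool from outside, world axes, zero at the start; "torque": the same for the moment, N m; "gripper_width": opening from 0.0 (shut) to 1.0 (fully open).
Only numpy, scipy, OpenCV 4.12 (cv2) and the standard library are available. Lean on these libraries where they do the work, as an engineer would, in place of code of your own. Each camera call takes 0.05 s, during which the arm holds its last target.

TASK

The washed chopsticks were tipped out on the ribbed draining board, and only one lies in its row so far. Without touching the clean sticks by hand, pick up the little rake, work its tines down between the ribs and comb the three stray sticks into the three empty rows of notches, so that every row holds one stick, seated and square across the ribs; do not press hard on the board and leave the stick in the first row and the things around in place. Then lay the rake back on the worktop, clear of the board.

Things in the scene. Friction and masses are not known exactly. Their poses are not given: they have to be found in the camera images.
- board: Pale wooden draining board, fixed. x: along the rows; y: along the ribs, from the open end near the sink (y -149 mm) to the rimmed end (y +136 mm). 216 mm wide; rim to z 30 mm on both x sides and the +y end (inner face y 128 mm). Screw feet set it 0 to 6 mm higher, so feel for its floor. Origin: x middle, 21 mm below the flat tops of its ten ribs, which are 9 mm wide, along y, centres x = +-10, 30, 50, 70, 90 mm.
- channel (a point): Middle channel between two ribs: on its floor, at x = 0, y = -120, z = 10 mm of the board (11 mm below the rib tops). All channels are 11 mm wide, centres x = 0, +-20, 40, 60, 80 mm, open at the -y end.
- row_1 (a point): Middle of row 1, at y = 112, z = 22.5 mm of the board: where the middle of a seated stick lies. Axes as the board's. A stick lies in it from the start. Every row is a line of notches across the ribs, 2.5 mm deep: bottom 9 mm wide, sides sloping at about 27 degrees, 20 mm wide at the top.
- row_2 (a point): The same for row 2, y = 88 mm, empty at the start. A stick pushed towards +y slides on the rib tops, drops into each row it meets and climbs out again if pushed on from low down, with tines reaching below the rib tops.
- row_3 (a point): The same for row 3, y = 64 mm, empty at the start.
- row_4 (a point): The same for row 4, y = 40 mm, empty at the start, the nearest row to the stray sticks.
- stick_a: Dark wooden chopstick, a stray one, the nearest to the rows. 180 mm long along its x, 8 mm square for 120 mm (x -90 to +30 mm), then tapering round to 6 mm at the tip (+x end). Origin: middle of its length, on its underside when it lies as at the start. Smooth and slippery, about 15 g.
- stick_b: Dark wooden chopstick, a stray one, the middle one of three. 180 mm long along its x, 8 mm square for 120 mm (x -90 to +30 mm), then tapering round to 6 mm at the tip (+x end). Origin: middle of its length, on its underside when it lies as at the start. Smooth and slippery, about 15 g.
- stick_c: Dark wooden chopstick, a stray one, the farthest from the rows. 180 mm long along its x, 8 mm square for 120 mm (x -90 to +30 mm), then tapering round to 6 mm at the tip (+x end). Origin: middle of its length, on its underside when it lies as at the start. Smooth and slippery, about 15 g.
- stick_d: Dark wooden chopstick, lying in row 1 already. 180 mm long along its x, 8 mm square for 120 mm (x -90 to +30 mm), then tapering round to 6 mm at the tip (+x end). Origin: middle of its length, on its underside when it lies as at the start. Smooth and slippery, about 15 g.
- stick_a_mid (a point): Point on the axis of stick a, at the middle of its length.
- stick_b_mid (a point): Point on the axis of stick b, at the middle of its length.
- stick_c_mid (a point): Point on the axis of stick c, at the middle of its length.
- stick_d_mid (a point): Point on the axis of stick d, at the middle of its length.
- rake: Small wooden hand rake, 130 g, lying on its tine tips and the end of its handle. Origin: tip of the middle tine, on the worktop; as it lies z is up, the handle runs towards -x and slopes down that way by 0.245 rad; the tines, square to the handle, lean by the same angle. Held with the handle level, the tines point straight down.
- rake_tip (a point): Tip of the middle tine. Seven straight steel tines, 5 mm thick with round tips, in one line along the rake's y, at y = 0, +-20, 40, 60 mm, 36 mm long below the wooden head bar (134 mm long, 18 mm thick, 16 mm high).
- rake_grip (a point): Centre of the handle 45 mm behind the tines (along the handle) and 48 mm above the tine tips (along the tines): the balance point, to hold it by. The handle is 18 mm wide (along y) and 16 mm high.
- rake_end (a point): Centre line of the handle at its far end, 160 mm from the tines. Behind rake and board, from about 0.58 m in front of the robot base on, a filled dish rack stands: turn the rake clear of it.
- lemon: Lemon, 70 mm, a bystander.
- garlic: Garlic bulb, 60 mm, a bystander.
- tape_roll: Roll of tape, 58 mm across, a bystander.
- peg_b: Clothes peg, 72 mm, a bystander.

How it is judged:
On the way, in this order (a step that is already met when the one before it is completed fails the run):
1. the rake is held off the worktop in the gripper (contact force between the fingers and rake above 1 N and height (world z) of rake_tip above 0.05 m), for 0.2 s.
2. the held rake's tines are down between the ribs of the board (contact force between the fingers and rake above 1 N and z of rake_tip in the frame of board below 0.019 m and x of rake_tip in the frame of board between -0.09 and 0.09 m and y of rake_tip in the frame of board between -0.17 and 0.13 m), for 0.2 s.
3. with the rake in hand, a first stray stick lies seated in one of the empty rows (contact force between the fingers and rake above 1 N and ((y of stick_a_mid in the frame of row_2 between -0.0035 and 0.0035 m and z of stick_a_mid in the frame of row_2 between -0.0015 and 0.0015 m and x of stick_a_mid in the frame of row_2 between -0.03 and 0.03 m and angle between the x axis of stick_a and the x axis of board, either way round below 0.05 rad) or (y of stick_a_mid in the frame of row_3 between -0.0035 and 0.0035 m and z of stick_a_mid in the frame of row_3 between -0.0015 and 0.0015 m and x of stick_a_mid in the frame of row_3 between -0.03 and 0.03 m and angle between the x axis of stick_a and the x axis of board, either way round below 0.05 rad) or (y of stick_a_mid in the frame of row_4 between -0.0035 and 0.0035 m and z of stick_a_mid in the frame of row_4 between -0.0015 and 0.0015 m and x of stick_a_mid in the frame of row_4 between -0.03 and 0.03 m and angle between the x axis of stick_a and the x axis of board, either way round below 0.05 rad) or (y of stick_b_mid in the frame of row_2 between -0.0035 and 0.0035 m and z of stick_b_mid in the frame of row_2 between -0.0015 and 0.0015 m and x of stick_b_mid in the frame of row_2 between -0.03 and 0.03 m and angle between the x axis of stick_b and the x axis of board, either way round below 0.05 rad) or (y of stick_b_mid in the frame of row_3 between -0.0035 and 0.0035 m and z of stick_b_mid in the frame of row_3 between -0.0015 and 0.0015 m and x of stick_b_mid in the frame of row_3 between -0.03 and 0.03 m and angle between the x axis of stick_b and the x axis of board, either way round below 0.05 rad) or (y of stick_b_mid in the frame of row_4 between -0.0035 and 0.0035 m and z of stick_b_mid in the frame of row_4 between -0.0015 and 0.0015 m and x of stick_b_mid in the frame of row_4 between -0.03 and 0.03 m and angle between the x axis of stick_b and the x axis of board, either way round below 0.05 rad) or (y of stick_c_mid in the frame of row_2 between -0.0035 and 0.0035 m and z of stick_c_mid in the frame of row_2 between -0.0015 and 0.0015 m and x of stick_c_mid in the frame of row_2 between -0.03 and 0.03 m and angle between the x axis of stick_c and the x axis of board, either way round below 0.05 rad) or (y of stick_c_mid in the frame of row_3 between -0.0035 and 0.0035 m and z of stick_c_mid in the frame of row_3 between -0.0015 and 0.0015 m and x of stick_c_mid in the frame of row_3 between -0.03 and 0.03 m and angle between the x axis of stick_c and the x axis of board, either way round below 0.05 rad) or (y of stick_c_mid in the frame of row_4 between -0.0035 and 0.0035 m and z of stick_c_mid in the frame of row_4 between -0.0015 and 0.0015 m and x of stick_c_mid in the frame of row_4 between -0.03 and 0.03 m and angle between the x axis of stick_c and the x axis of board, either way round below 0.05 rad))), for 0.2 s.
At the end, for the whole second after the job is handed in: Every row holds one stick, stick d still in row 1: middle within 3.5 mm of the row line, 1.5 mm of seated height and 30 mm along the row, square within 0.05 rad, at rest. The rake lies released and at rest, its grip point below 80 mm, touching neither board nor sticks (((y of stick_a_mid in the frame of row_2 between -0.0035 and 0.0035 m and z of stick_a_mid in the frame of row_2 between -0.0015 and 0.0015 m and x of stick_a_mid in the frame of row_2 between -0.03 and 0.03 m and angle between the x axis of stick_a and the x axis of board, either way round below 0.05 rad) or (y of stick_b_mid in the frame of row_2 between -0.0035 and 0.0035 m and z of stick_b_mid in the frame of row_2 between -0.0015 and 0.0015 m and x of stick_b_mid in the frame of row_2 between -0.03 and 0.03 m and angle between the x axis of stick_b and the x axis of board, either way round below 0.05 rad) or (y of stick_c_mid in the frame of row_2 between -0.0035 and 0.0035 m and z of stick_c_mid in the frame of row_2 between -0.0015 and 0.0015 m and x of stick_c_mid in the frame of row_2 between -0.03 and 0.03 m and angle between the x axis of stick_c and the x axis of board, either way round below 0.05 rad)) and ((y of stick_a_mid in the frame of row_3 between -0.0035 and 0.0035 m and z of stick_a_mid in the frame of row_3 between -0.0015 and 0.0015 m and x of stick_a_mid in the frame of row_3 between -0.03 and 0.03 m and angle between the x axis of stick_a and the x axis of board, either way round below 0.05 rad) or (y of stick_b_mid in the frame of row_3 between -0.0035 and 0.0035 m and z of stick_b_mid in the frame of row_3 between -0.0015 and 0.0015 m and x of stick_b_mid in the frame of row_3 between -0.03 and 0.03 m and angle between the x axis of stick_b and the x axis of board, either way round below 0.05 rad) or (y of stick_c_mid in the frame of row_3 between -0.0035 and 0.0035 m and z of stick_c_mid in the frame of row_3 between -0.0015 and 0.0015 m and x of stick_c_mid in the frame of row_3 between -0.03 and 0.03 m and angle between the x axis of stick_c and the x axis of board, either way round below 0.05 rad)) and ((y of stick_a_mid in the frame of row_4 between -0.0035 and 0.0035 m and z of stick_a_mid in the frame of row_4 between -0.0015 and 0.0015 m and x of stick_a_mid in the frame of row_4 between -0.03 and 0.03 m and angle between the x axis of stick_a and the x axis of board, either way round below 0.05 rad) or (y of stick_b_mid in the frame of row_4 between -0.0035 and 0.0035 m and z of stick_b_mid in the frame of row_4 between -0.0015 and 0.0015 m and x of stick_b_mid in the frame of row_4 between -0.03 and 0.03 m and angle between the x axis of stick_b and the x axis of board, either way round below 0.05 rad) or (y of stick_c_mid in the frame of row_4 between -0.0035 and 0.0035 m and z of stick_c_mid in the frame of row_4 between -0.0015 and 0.0015 m and x of stick_c_mid in the frame of row_4 between -0.03 and 0.03 m and angle between the x axis of stick_c and the x axis of board, either way round below 0.05 rad)) and y of stick_d_mid in the frame of row_1 between -0.0035 and 0.0035 m and z of stick_d_mid in the frame of row_1 between -0.0015 and 0.0015 m and x of stick_d_mid in the frame of row_1 between -0.03 and 0.03 m and angle between the x axis of stick_d and the x axis of board, either way round below 0.05 rad and linear speed of each of stick_a, stick_b, stick_c, stick_d, rake below 0.02 m/s and contact force between rake and board below 0.05 N and contact force between rake and stick_a below 0.05 N and contact force between rake and stick_b below 0.05 N and contact force between rake and stick_c below 0.05 N and contact force between rake and stick_d below 0.05 N and contact force between the fingers and rake below 0.05 N and height (world z) of rake_grip between 0 and 0.08 m).
It fails at once if the fingers or the arm touch a chopstick (contact force between any of the fingers, the arm and stick_a above 0.2 N or contact force between any of the fingers, the arm and stick_b above 0.2 N or contact force between any of the fingers, the arm and stick_c above 0.2 N or contact force between any of the fingers, the arm and stick_d above 0.2 N).
It fails at once if the rake is pressed on the board with more than 35 N (contact force between rake and board above 35 N).
It fails at once if a bystander is moved by more than 25 mm (distance of any of lemon, garlic, tape_roll, peg_b from where it was at the start of the episode above 0.025 m).
It also fails if it takes over 72 s, if anything falls off the work surface, if the arm or the gripper's body presses on something with over 40 N, if the wrist force passes 120 N, or if a joint passes its speed limit or range.

## Working session

There is one attempt and no reset: what is moved stays moved. The work goes in short steps, Python scripts to look and compute and a shell command to move; the robot and the scene stay as the last step left them, time stands still between calls to the robot, and variables do not carry over. Pictures are saved under pics/ and viewed, and the job is handed in when it is done.

```bash
mkdir -p pics; ls
cat > h.py <<'E'
import numpy as np, cv2
from scipy.spatial.transform import Rotation as R
from station import get_obs, read_camera, hand_in
def cam(n):
    c=read_camera(n); c['f']=200/np.tan(np.radians(c['fovy'])/2)
    c['R']=cv2.Rodrigues(np.array(c['rvec'],float))[0]; c['t']=np.array(c['tvec'],float).ravel(); return c
def ray(c,u,v):
    d=np.array([(u-c['cx'])/c['f'],(v-c['cy'])/c['f'],1.]); return -c['R'].T@c['t'], c['R'].T@d
def onplane(c,u,v,z):
    o,d=ray(c,u,v); return o+d*(z-o[2])/d[2]
def depthpts(c):
    v,u=np.mgrid[0:400,0:640]; z=c['range_z']
    P=np.stack([(u-c['cx'])/c['f']*z,(v-c['cy'])/c['f']*z,z],-1)
    return (P-c['t'])@c['R']
def proj(c,p):
    q=c['R']@np.array(p)+c['t']; return c['cx']+c['f']*q[0]/q[2], c['cy']+c['f']*q[1]/q[2]
def save(c,n): cv2.imwrite('pics/'+n+'.png',c['color'][:,:,::-1])
E
python3 - <<'E'
from h import *
o=get_obs(); print(o)
for n in('scene','top'):
    c=cam(n); save(c,n+'0'); print(n,c['f'],c['cx'],c['cy'],-c['R'].T@c['t'],c['R'][2], (c['range_z']>0).mean())
E
```

```text
pics
{'t': 0.0, 'q': array([ 1.01091858,  0.47780843,  0.02233836,  1.55646583, -0.01150852,
        1.10931203, -0.08306856]), 'joint_vel': array([ 0.00032904, -0.00159063,  0.00025861,  0.00140627,  0.00090377,
        0.00122573,  0.00061782]), 'joint_torque': array([ 1.11171266e-03, -5.96448255e+01,  1.60849527e+00, -2.81197035e+01,
        1.24514621e-02,  9.42467042e-03, -1.96155275e-05]), 'eef_pos': array([ 0.29447358, -0.6068573 ,  0.30291392]), 'tool_rot': array([-4.38289225e-04,  8.47528650e-01, -5.30748827e-01, -8.23393944e-04]), 'contact_force': array([ 1.277611  , -0.30654071,  0.03831293]), 'torque': array([0.00799913, 0.00978267, 0.04968719]), 'gripper_width': 1.0017960924566711}
scene 418.4146205942238 326.0040220521842 204.8907665821812 [-0.41097395 -0.81570657  0.63887733] [ 0.66782311  0.60739881 -0.43020807] 0.9942734375
top 441.5835258293459 320.37283642167915 205.86720264590878 [0.30799352 0.01201368 1.17040019] [ 0.14969151 -0.01178931 -0.98866246] 0.9960859375
```

View pics/scene0.png

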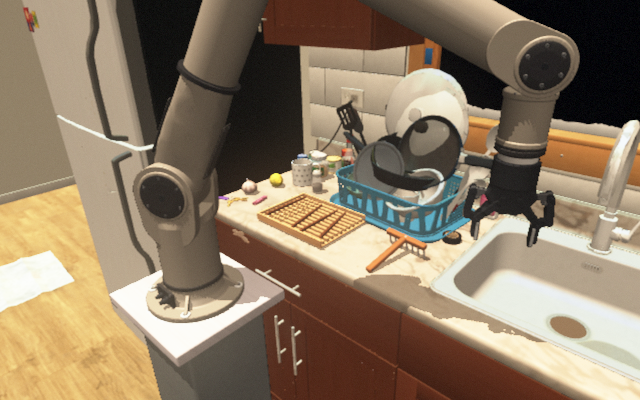

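View pics/top0.png

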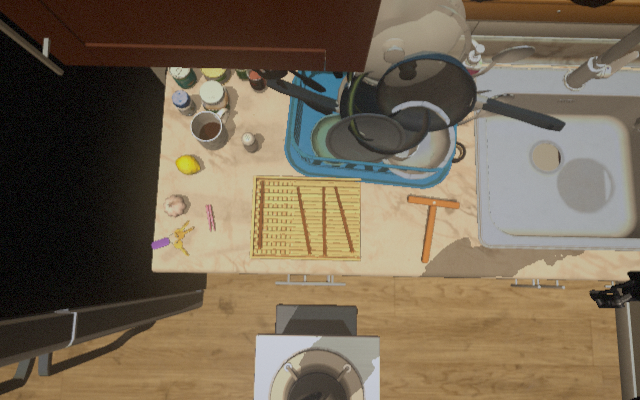

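The top view shows board at about (253–361, 177–259), with stick d at col 262 and strays near cols 304, 324 and 344. The rake has its head at about (433,202) and its handle end at (426,262), and the dish rack lies behind. Now I'll measure.

Run:
```python
from h import *
for n in('top','scene'):
    c=cam(n); P=depthpts(c); np.savez(n+'0.npz',P=P,col=c['color'])
    if n=='top':
        im=cv2.resize(c['color'][165:275,240:480],None,fx=3.3,fy=3.3,interpolation=cv2.INTER_CUBIC)
        cv2.imwrite('pics/topcrop.png',im[:,:,::-1])
        for u,v in [(255,180),(361,178),(361,258),(255,258),(307,178),(262,220),(305,220),(324,220),(344,220),(433,202),(426,255),(410,240),(460,240),(280,262),(230,240)]:
            print(u,v,P[v,u].round(4), onplane(c,u,v,0.03).round(3))
    else:
        im=cv2.resize(c['color'][180:290,240:480],None,fx=3.3,fy=3.3,interpolation=cv2.INTER_CUBIC)
        cv2.imwrite('pics/scenecrop.png',im[:,:,::-1])
```

```text
255 180 [0.5448 0.1709 0.0349] [0.546 0.172 0.03 ]
361 178 [ 0.5621 -0.1098  0.0081] [ 0.557 -0.107  0.03 ]
361 258 [ 0.3485 -0.1118 -0.001 ] [ 0.347 -0.109  0.03 ]
255 258 [ 0.3431  0.1674 -0.0011] [0.342 0.163 0.03 ]
307 178 [0.5547 0.0351 0.0277] [0.554 0.035 0.03 ]
262 220 [0.4412 0.15   0.0226] [0.44  0.149 0.03 ]
305 220 [0.4435 0.0378 0.0231] [0.443 0.038 0.03 ]
324 220 [ 0.4435 -0.0117  0.0314] [ 0.444 -0.012  0.03 ]
344 220 [ 0.4452 -0.064   0.0267] [ 0.445 -0.064  0.03 ]
433 202 [ 0.4932 -0.2906  0.054 ] [ 0.497 -0.297  0.03 ]
426 255 [ 0.3589 -0.2796  0.0167] [ 0.358 -0.276  0.03 ]
410 240 [ 0.3984 -0.2416  0.0014] [ 0.396 -0.235  0.03 ]
460 240 [ 0.4011 -0.3749  0.0015] [ 0.399 -0.365  0.03 ]
280 262 [0.3338 0.1011 0.0018] [0.333 0.099 0.03 ]
230 240 [0.3886 0.234  0.0055] [0.387 0.229 0.03 ]
```

View pics/topcrop.png

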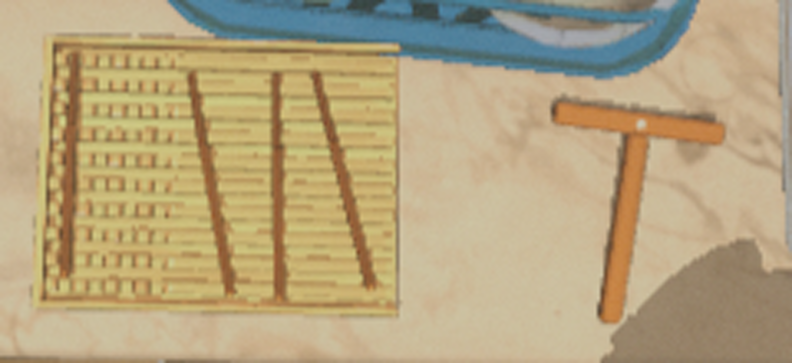

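View pics/scenecrop.png

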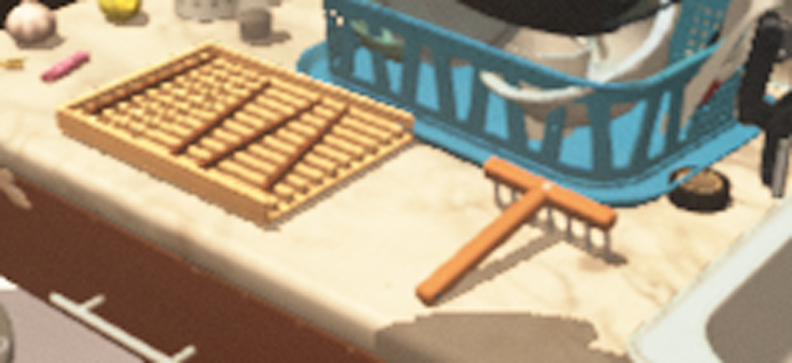

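Run:
```python
from h import *
for n in('top','scene'):
    c=cam(n); P=depthpts(c); hsv=cv2.cvtColor(c['color'],cv2.COLOR_RGB2HSV)
    X=P[...,0];Y=P[...,1];Z=P[...,2]
    if n=='top':
        for (u,v) in [(262,220),(305,220),(280,205),(340,200),(433,202),(426,240),(300,262)]: print(u,v,c['color'][v,u],hsv[v,u])
        # worktop around
        tab=(Y<-0.13)&(Y>-0.2)&(X>0.36)&(X<0.5); print('tab',n,np.median(Z[tab]),Z[tab].std())
        tab=(Y<0.25)&(Y>0.195)&(X>0.36)&(X<0.5); print('tab',n,np.median(Z[tab]),Z[tab].std())
    else:
        tab=(Y<-0.13)&(Y>-0.2)&(X>0.36)&(X<0.5); print('tab',n,np.median(Z[tab]),Z[tab].std())
    S=hsv[...,1].astype(int)
    wood=(hsv[...,0]>=10)&(hsv[...,0]<=32)&(S>85)&(X>0.3)&(X<0.6)&(Y>-0.15)&(Y<0.22)
    nb,lab,st,_=cv2.connectedComponentsWithStats(wood.astype(np.uint8)); print(n,st[np.argsort(-st[:,4])][:4])
    stick=(c['color'].max(-1)<150)&(X>0.33)&(X<0.57)&(Y>-0.11)&(Y<0.18)&(Z>0.01)
    o=c['color'].copy(); o[wood]=(0,255,0); o[stick]=(255,0,0)
    a=[165,275,240,480] if n=='top' else [180,290,240,480]
    cv2.imwrite(f'pics/m_{n}.png',cv2.resize(o[a[0]:a[1],a[2]:a[3]],None,fx=3.3,fy=3.3,interpolation=0)[:,:,::-1])
    flat=wood&(Y>-0.08)&(Y<0.02)&(X>0.36)&(X<0.53)
    print('ribs z pct',np.percentile(Z[flat],[5,25,50,75,95]), 'stick z',np.percentile(Z[stick],[5,50,95]))
```

```text
262 220 [114  88  60] [ 16 121 114]
305 220 [146 115  69] [ 18 134 146]
280 205 [200 183 118] [ 24 105 200]
340 200 [167 141  89] [ 20 119 167]
433 202 [202 189 164] [ 20  48 202]
426 240 [186 124  66] [ 15 165 186]
300 262 [203 183 152] [ 18  64 203]
tab top 0.00035194965991889454 0.0023001924575026863
tab top -8.946600323991876e-05 0.0022461924106562665
top [[     0      0    640    400 246630]
 [   250    176    111     85   8996]
 [   331    272      4      3      8]
 [   290    274      7      1      7]]
ribs z pct [0.00995518 0.01312482 0.02119146 0.02517021 0.03197693] stick z [0.01284367 0.02805445 0.03366487]
tab scene 0.0013213520031575164 0.0012152058867460212
scene [[     0      0    640    400 251157]
 [   257    193    109     56   3439]
 [   242    227     83     50    708]
 [   271    329      5      9     16]]
ribs z pct [0.01733247 0.02167664 0.02445362 0.02674207 0.03298902] stick z [0.01845306 0.02850969 0.03282196]
```

View pics/m_top.png

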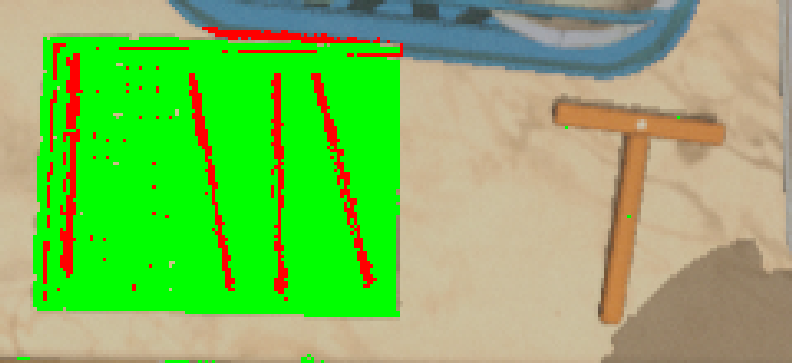

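View pics/m_scene.png

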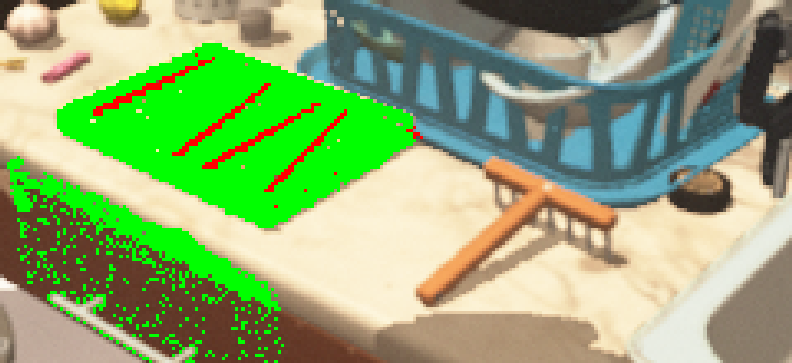

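```bash
cat > meas.py <<'E'
from h import *
def board_mask(c):
    hsv=cv2.cvtColor(c['color'],cv2.COLOR_RGB2HSV);P=depthpts(c);X,Y=P[...,0],P[...,1]
    m=(hsv[...,0]>=10)&(hsv[...,0]<=32)&(hsv[...,1]>85)&(X>0.3)&(X<0.6)&(Y>-0.15)&(Y<0.22)
    m|=(c['color'].max(-1)<150)&(X>0.34)&(X<0.55)&(Y>-0.1)&(Y<0.18)
    nb,lab,st,_=cv2.connectedComponentsWithStats(m.astype(np.uint8)); return lab==1+np.argmax(st[1:,4])
def fit(p):  # robust line
    p=np.array(p,np.float32); l=cv2.fitLine(p,cv2.DIST_HUBER,0,0.001,0.001).ravel(); return l
def sticks(c,z,thr=150):
    P=depthpts(c);X,Y,Z=P[...,0],P[...,1],P[...,2]
    m=(c['color'].max(-1)<thr)&(X>0.345)&(X<0.55)&(Y>-0.11)&(Y<0.165)&(Z>0.01)
    nb,lab,st,_=cv2.connectedComponentsWithStats(cv2.morphologyEx(m.astype(np.uint8),cv2.MORPH_CLOSE,np.ones((3,3))),connectivity=8)
    out=[]
    for i in np.argsort(-st[1:,4])[:5]+1:
        v,u=np.nonzero(lab==i)
        if len(u)<25: continue
        p=np.array([onplane(c,a,b,z)[:2] for a,b in zip(u,v)])
        l=fit(p); d=l[:2]*np.sign(l[0]); s=(p-l[2:])@d
        out.append((len(u),l[2:]+d*(s.min()+s.max())/2,np.arctan2(d[1],d[0]),s.max()-s.min()))
    return sorted(out,key=lambda o:-o[1][1])
E
python3 - <<'E'
from meas import *
np.set_printoptions(precision=4,suppress=True)
c=cam('top'); m=board_mask(c)
cols=range(258,358); rows=range(182,255)
top=[onplane(c,u,np.nonzero(m[:,u])[0].min()-.5,.033)[:2] for u in cols]
bot=[onplane(c,u,np.nonzero(m[:,u])[0].max()+.5,.003)[:2] for u in cols]
lef=[onplane(c,np.nonzero(m[v])[0].min()-.5,v,.033)[:2] for v in rows]
rig=[onplane(c,np.nonzero(m[v])[0].max()+.5,v,.0235)[:2] for v in rows]
for n,p in zip(('top','bot','left','right'),(top,bot,lef,rig)):
    l=fit(p); res=np.abs((np.array(p)-l[2:])@[-l[1],l[0]]); print(n,l,'ang',np.arctan2(l[1],l[0]),'res',np.median(res))
for n in('top','scene'):
    c=cam(n)
    for z in (.024+.004,.024+.008): 
        print(n,z)
        for o in sticks(c,z): print(o)
E
```

```text
top [0.005  1.     0.5575 0.0734] ang 1.5658165 res 0.0007003418279418953
bot [0.0062 1.     0.3421 0.0291] ang 1.5645941 res 0.000598552638412812
left [ 1.     -0.0035  0.4267  0.1779] ang -0.0034645144 res 0.0007357637430482645
right [ 0.9999 -0.0135  0.455  -0.1063] ang -0.013508584 res 0.0005051311249296713
top 0.028
(233, array([0.456, 0.153]), np.float32(0.005378077), np.float64(0.17599202036609263))
(185, array([0.445 , 0.0422]), np.float32(0.208428), np.float64(0.17379297097449892))
(173, array([ 0.4449, -0.0109]), np.float32(0.04102017), np.float64(0.1731403084170318))
(209, array([ 0.449 , -0.0617]), np.float32(0.2639187), np.float64(0.1733668482882072))
top 0.032
(233, array([0.4555, 0.1525]), np.float32(0.005377204), np.float64(0.17537580275367798))
(185, array([0.4445, 0.0421]), np.float32(0.208428), np.float64(0.1731844522707382))
(173, array([ 0.4444, -0.0108]), np.float32(0.04102016), np.float64(0.17253407482448763))
(209, array([ 0.4485, -0.0614]), np.float32(0.26391864), np.float64(0.17275983016019178))
scene 0.028
(76, array([0.4496, 0.1482]), np.float32(0.009328392), np.float64(0.17151766894195022))
(65, array([0.4421, 0.0403]), np.float32(0.22036685), np.float64(0.17147998149903665))
(74, array([ 0.4416, -0.0125]), np.float32(0.04653801), np.float64(0.1645095321902849))
(58, array([ 0.447 , -0.0642]), np.float32(0.27932402), np.float64(0.17232855779088663))
scene 0.032
(76, array([0.4439, 0.1419]), np.float32(0.009328316), np.float64(0.17039457785677686))
(65, array([0.4365, 0.0347]), np.float32(0.22036701), np.float64(0.17035713297833377))
(74, array([ 0.436 , -0.0177]), np.float32(0.04653796), np.float64(0.1634323301537211))
(58, array([ 0.4414, -0.0691]), np.float32(0.27932376), np.float64(0.1712001548015573))
```

Run:
```python
from meas import *
np.set_printoptions(precision=4,suppress=True)
for n in('top','scene'):
    c=cam(n);P=depthpts(c);X,Y,Z=[P[...,i] for i in range(3)];hsv=cv2.cvtColor(c['color'],cv2.COLOR_RGB2HSV)
    m=(hsv[...,0]>=5)&(hsv[...,0]<=19)&(hsv[...,1]>115)&(X>.3)&(X<.55)&(Y<-.18)&(Y>-.42)
    nb,lab,st,_=cv2.connectedComponentsWithStats(m.astype(np.uint8)); m=lab==1+np.argmax(st[1:,4]); print(n,m.sum(),st[1+np.argmax(st[1:,4])])
    o=c['color'].copy();o[m]=(0,255,0); cv2.imwrite(f'pics/r_{n}.png',cv2.resize(o[180:290,340:500],None,fx=4,fy=4,interpolation=0)[:,:,::-1])
    Q=P[m]; Q=Q[(Q[:,2]>.003)]
    h=Q[Q[:,0]<.465] if n=='top' else Q[(Q[:,0]<.45)]
    l=cv2.fitLine(h.astype(np.float32),cv2.DIST_HUBER,0,.001,.001).ravel(); d=l[:3]*np.sign(l[0])
    print('handle dir',d,'yaw',np.arctan2(d[1],d[0]),'slope',np.arcsin(d[2]),'pt',l[3:], 'slopefit',np.polyfit(h[:,0],h[:,2],1))
    k=Q[Q[:,0]>.475] if n=='top' else Q[Q[:,0]>.465]
    l2=cv2.fitLine(k.astype(np.float32),cv2.DIST_HUBER,0,.001,.001).ravel();d2=l2[:3]*np.sign(l2[1]); print('head dir',d2,'yaw-90',np.arctan2(d2[1],d2[0])-np.pi/2,'pt',l2[3:]); s=(k-l2[3:])@d2; print('len',s.min(),s.max(), 'mid', l2[3:]+d2*(s.min()+s.max())/2)
    s=(h-l[3:])@d; print('handle end',l[3:]+d*s.min())
    # pixel-ray fit on slope plane (top surface): iterate z=f(x)
    if n=='top':
        v,u=np.nonzero(m)
        pts=[]
        for a,b in zip(u,v):
            oo,dd=ray(c,a,b)
            # head plane z=.0505 
            q=onplane(c,a,b,.0505)
            if q[0]>.478: pts.append(q[:2])
        pts=np.array(pts); l=fit(pts); dd=l[:2]*np.sign(l[1]); s=(pts-l[2:])@dd; print('head ray: mid',l[2:]+dd*(s.min()+s.max())/2,'len',np.ptp(s),'yaw',np.arctan2(dd[1],dd[0])-np.pi/2)
```

```text
top 745 [408 196  52  67 745]
handle dir [ 0.9635 -0.1028  0.247 ] yaw -0.10632643 slope 0.24958614 pt [ 0.4032 -0.2817  0.0308] slopefit [ 0.2543 -0.0718]
head dir [ 0.1099  0.9939 -0.0069] yaw-90 -0.1101284 pt [ 0.4932 -0.292   0.05  ]
len -0.06821783438233503 0.06560059323545818 mid [ 0.493  -0.2933  0.05  ]
handle end [ 0.3401 -0.2749  0.0146]
head ray: mid [ 0.4932 -0.2925] len 0.13282810808998025 yaw -0.11151576
scene 7265 [ 333  278   75  122 7265]Traceback (most recent call last):
  File "<stdin>", line 10, in <module>
cv2.error: OpenCV(4.12.0) /io/opencv/modules/imgproc/src/linefit.cpp:102: error: (-215:Assertion failed) count > 0 in function 'fitLine3D_wods'
```

View pics/r_top.png

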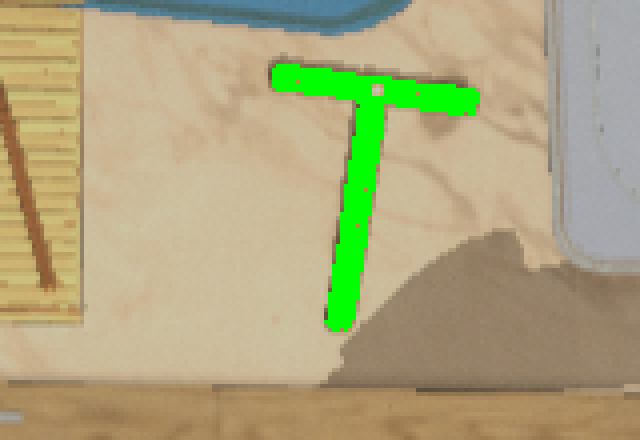

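```bash
cat > go.py <<'E'
from h import *
from scipy.linalg import logm, expm
np.set_printoptions(precision=4,suppress=True)
def pose():
    o=get_obs(); T=np.eye(4); T[:3,:3]=R.from_quat(o['tool_rot'][[1,2,3,0]]).as_matrix(); T[:3,3]=o['eef_pos']; return T,o
def mk(p,x,z):
    z=np.array(z,float);z/=np.linalg.norm(z);x=np.array(x,float);x-=z*(x@z);x/=np.linalg.norm(x)
    T=np.eye(4);T[:3,0]=x;T[:3,1]=np.cross(z,x);T[:3,2]=z;T[:3,3]=p;return T
def plan(T1,n,T0=None,show=True):
    T0=pose()[0] if T0 is None else T0
    r=np.linalg.inv(T0)@T1; L=np.real(logm(r))/n; D=expm(L)
    w=R.from_matrix(D[:3,:3]).as_rotvec(); row=np.r_[w,D[:3,3]].round(4)
    if show:print(n,'rows of',row.tolist(), 'total',R.from_matrix(r[:3,:3]).as_rotvec().round(3),r[:3,3].round(4))
    return row
E
python3 - <<'E'
from go import *
from meas import *
c=cam('scene');P=depthpts(c);X,Y,Z=[P[...,i] for i in range(3)];hsv=cv2.cvtColor(c['color'],cv2.COLOR_RGB2HSV)
m=(hsv[...,0]>=3)&(hsv[...,0]<=19)&(hsv[...,1]>125)&(X>.33)&(X<.55)&(Y<-.2)&(Y>-.38)&(Z>.006)
print(m.sum()); Q=P[m]; print(Q.min(0),Q.max(0))
g=Q[np.abs(Q[:,0]-.45)<.01]; print('scene at grip x: n',len(g),'y',np.median(g[:,1]),'z max',np.percentile(g[:,2],95))
psi=-.108;s,cc=np.sin(.245),np.cos(.245)
t=np.array([s*np.cos(psi),s*np.sin(psi),-cc]); g=np.array([.4507,-.288,.0357]); x=[np.sin(psi),-np.cos(psi),0]
pre=mk(g-.144*t,x,t); print(pre[:3,3]); plan(pre,16)
E
```

```text
538
[ 0.3399 -0.3593  0.0077] [ 0.503  -0.2283  0.0548]
scene at grip x: n 42 y -0.292478378575577 z max 0.04697431856694546
[ 0.416  -0.2842  0.1754]
16 rows of [0.0149, 0.0043, 0.0348, -0.0188, -0.0104, 0.0091] total [0.239 0.069 0.557] [-0.2377 -0.2501  0.1285]
```

```bash
python3 -m creep '[[[0.015,0.0043,0.035,-0.019,-0.0105,0.009,0.06],[0.015,0.0043,0.035,-0.019,-0.0105,0.009,0.06],[0.015,0.0043,0.035,-0.019,-0.0105,0.009,0.06],[0.015,0.0043,0.035,-0.019,-0.0105,0.009,0.06],[0.015,0.0043,0.035,-0.019,-0.0105,0.009,0.06],[0.015,0.0043,0.035,-0.019,-0.0105,0.009,0.06],[0.015,0.0043,0.035,-0.019,-0.0105,0.009,0.06],[0.015,0.0043,0.035,-0.019,-0.0105,0.009,0.06],[0.015,0.0043,0.035,-0.019,-0.0105,0.009,0.06],[0.015,0.0043,0.035,-0.019,-0.0105,0.009,0.06],[0.015,0.0043,0.035,-0.019,-0.0105,0.009,0.06],[0.015,0.0043,0.035,-0.019,-0.0105,0.009,0.06],[0.015,0.0043,0.035,-0.019,-0.0105,0.009,0.06],[0.015,0.0043,0.035,-0.019,-0.0105,0.009,0.06],[0.015,0.0043,0.035,-0.019,-0.0105,0.009,0.06],[0.015,0.0043,0.035,-0.019,-0.0105,0.009,0.06]]]' 40
python3 - <<'E'
from go import *
psi=-.108;s,cc=np.sin(.245),np.cos(.245)
t=np.array([s*np.cos(psi),s*np.sin(psi),-cc]); g=np.array([.4507,-.288,.0357]); x=[np.sin(psi),-np.cos(psi),0]
pre=mk(g-.144*t,x,t); print(pre[:3,3],pose()[1]['q']); plan(pre,5)
E
```

```text
t: 1.93
eef_pos: [0.4233, -0.2779, 0.1756]
tool_rot: [0.084, -0.647, 0.751, -0.102]
contact_force: [0.2, -0.3, -0.2]
gripper_width: 0.703
[ 0.416  -0.2842  0.1754] [ 0.5284  0.3082 -0.0327  2.2034 -0.1972  0.3863 -1.0484]
5 rows of [-0.0038, -0.0033, -0.0079, 0.0015, 0.0013, -0.0003] total [-0.019 -0.016 -0.04 ] [ 0.0074  0.0061 -0.0014]
```

```bash
python3 -m creep '[[[-0.01,-0.008,-0.02,0.0037,0.003,0,0.05],[-0.009,-0.008,-0.02,0.0037,0.003,-0.001,0.05],[0,0,0,0,0,0.015,0.05],[0,0,0,0,0,0.015,0.05],[0,0,0,0,0,0,0.05]]]'
python3 - <<'E'
from go import *
psi=-.108;s,cc=np.sin(.245),np.cos(.245)
t=np.array([s*np.cos(psi),s*np.sin(psi),-cc]); g=np.array([.4507,-.288,.0357]); x=[np.sin(psi),-np.cos(psi),0]
plan(mk(g-.054*t,x,t),1); print(pose()[1]['q'])
c=cam('top');save(c,'top1');c=cam('scene')
cv2.imwrite('pics/s1.png',cv2.resize(c['color'][130:290,340:540],None,fx=4,fy=3.7,interpolation=2)[:,:,::-1])
E
```

```text
t: 2.35
eef_pos: [0.4288, -0.2781, 0.1456]
tool_rot: [0.084, -0.668, 0.734, -0.091]
contact_force: [-0.8, 0.0, -0.1]
gripper_width: 0.584
1 rows of [-0.0027, 0.0045, 0.0134, 0.0077, 0.0048, 0.0581] total [-0.003  0.005  0.013] [0.0077 0.0048 0.0581]
[ 0.5621  0.3774 -0.0704  2.1948 -0.2115  0.3498 -0.9745]
```

View pics/s1.png

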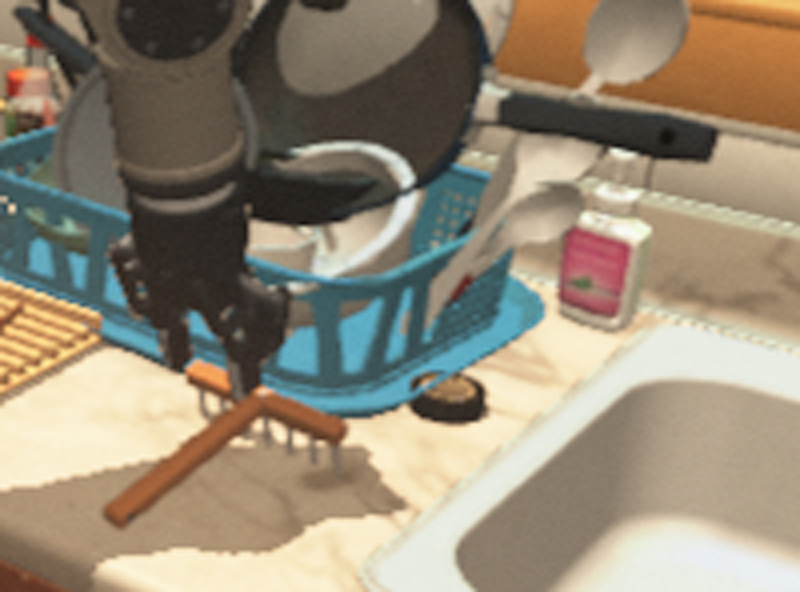

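```bash
python3 -m creep '[[[0,0.004,0.01,0.004,0.0025,0.01,0.05],[0,0,0.003,0.004,0.0025,0.01,0.05],[0,0,0,0,0,0,0.05]]]'
python3 - <<'E'
from go import *
psi=-.108;s,cc=np.sin(.245),np.cos(.245)
t=np.array([s*np.cos(psi),s*np.sin(psi),-cc]); g=np.array([.4507,-.288,.0357]); x=[np.sin(psi),-np.cos(psi),0]
plan(mk(g-.054*t,x,t),1)
E
```

```text
t: 2.7
eef_pos: [0.4287, -0.2883, 0.1272]
tool_rot: [0.083, -0.662, 0.739, -0.095]
contact_force: [-0.8, -0.3, -0.7]
gripper_width: 0.583
1 rows of [-0.0075, -0.003, -0.0014, -0.0027, 0.0013, 0.0401] total [-0.008 -0.003 -0.001] [-0.0027  0.0013  0.0401]
```

```bash
python3 -m creep '[[[-0.004,-0.001,-0.001,-0.0015,0.0008,0.015,0.05],[-0.003,-0.001,0,-0.001,0.0004,0.015,0.05],[0,0,0,0,0,0.01,0.05],[0,0,0,0,0,0,0.05]]]'
python3 - <<'E'
from go import *
psi=-.108;s,cc=np.sin(.245),np.cos(.245)
t=np.array([s*np.cos(psi),s*np.sin(psi),-cc]); g=np.array([.4507,-.288,.0357]); x=[np.sin(psi),-np.cos(psi),0]
plan(mk(g-.054*t,x,t),1)
E
```

```text
t: 3.03
eef_pos: [0.4375, -0.2888, 0.0868]
tool_rot: [0.081, -0.661, 0.74, -0.092]
contact_force: [-0.1, 0.5, -0.0]
gripper_width: 0.585
1 rows of [-0.0016, -0.0028, -0.0036, -0.0023, -0.0003, -0.0012] total [-0.002 -0.003 -0.004] [-0.0023 -0.0003 -0.0012]
```

```bash
python3 -m creep '[[[0,-0.003,-0.003,-0.0023,0,-0.001,0.05],[0,0,0,0,0,0,0.01],[0,0,0,0,0,0,0.01],[0,0,0,0,0,0,0.01],[0,0,0,0,0,0,0.005],[0,0,0,0,0,0,0.005],[0,0,0,0,0,0,0.005],[0,0,0,0,0,0,0.005]]]' 60
python3 - <<'E'
from go import *
T,o=pose(); print(T[:3,2],o['contact_force'],o['torque'],o['gripper_width']); np.save('Tgrip.npy',T)
E
```

```text
t: 3.7
eef_pos: [0.437, -0.2869, 0.0899]
tool_rot: [0.082, -0.662, 0.739, -0.092]
contact_force: [0.4, -0.3, -0.6]
gripper_width: 0.2
[ 0.2436 -0.0267 -0.9695] [ 0.3733 -0.3189 -0.5938] [0.039  0.37   0.0439] 0.20033052836941415
```

```bash
python3 -m creep '[[[0,0,0,0,0,-0.008,0.005],[0,0,0,0,0,-0.015,0.005],[0,0,0,0,0,-0.015,0.005],[0,0,0,0,0,-0.015,0.005],[0,0,0,0,0,-0.015,0.005],[0,0,0,0,0,-0.015,0.005],[0,0,0,0,0,-0.01,0.005],[0,0,0,0,0,-0.005,0.005],[0,0,0,0,0,0,0.005]]]'
python3 - <<'E'
from go import *
T,o=pose(); print(T[:3,3],o['contact_force'],o['torque'],o['gripper_width'],o['q'])
# target: tool z down, tool x along board +x (yaw -0.007) ; position
for z in(.19,):
    plan(mk([.445,-.27,z],[1,-.007,0],[0,0,-1]),15)
c=cam('scene')
cv2.imwrite('pics/s2.png',cv2.resize(c['color'][130:290,340:540],None,fx=4,fy=3.7,interpolation=2)[:,:,::-1])
E
```

```text
t: 4.45
eef_pos: [0.4099, -0.2834, 0.1918]
tool_rot: [0.082, -0.662, 0.739, -0.091]
contact_force: [0.6, -1.1, -0.7]
gripper_width: 0.197
[ 0.4099 -0.2834  0.1918] [ 0.5763 -1.0882 -0.6882] [0.0867 0.3437 0.0139] 0.1970129543242088 [ 0.5716  0.2753 -0.0464  2.1934 -0.1994  0.4563 -0.9823]
15 rows of [-0.0124, -0.0136, -0.1109, 0.0008, -0.0027, 0.0005] total [-0.186 -0.205 -1.664] [-0.0171 -0.032   0.0099]
```

View pics/s2.png

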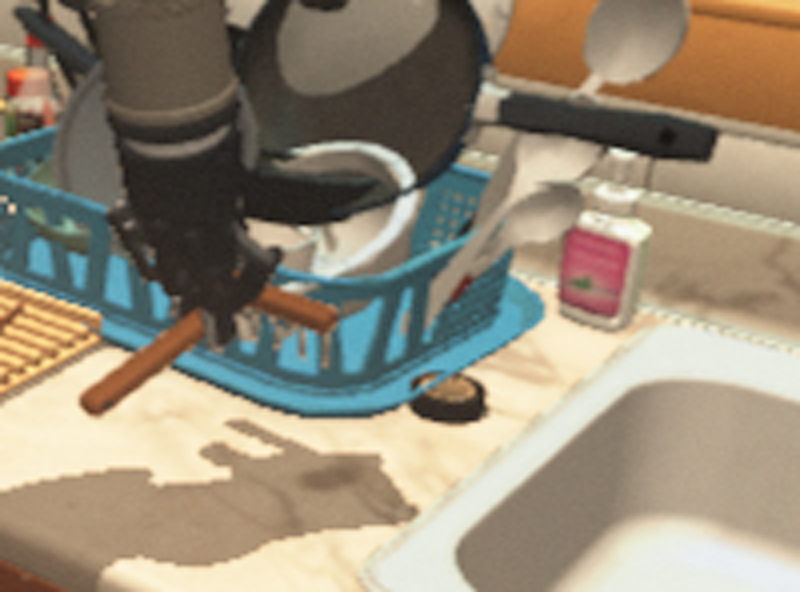

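```bash
python3 -m creep '[[[-0.0124,-0.0136,-0.111,0.0008,-0.0027,0.0005,0.005],[-0.0124,-0.0136,-0.111,0.0008,-0.0027,0.0005,0.005],[-0.0124,-0.0136,-0.111,0.0008,-0.0027,0.0005,0.005],[-0.0124,-0.0136,-0.111,0.0008,-0.0027,0.0005,0.005],[-0.0124,-0.0136,-0.111,0.0008,-0.0027,0.0005,0.005],[-0.0124,-0.0136,-0.111,0.0008,-0.0027,0.0005,0.005],[-0.0124,-0.0136,-0.111,0.0008,-0.0027,0.0005,0.005],[-0.0124,-0.0136,-0.111,0.0008,-0.0027,0.0005,0.005],[-0.0124,-0.0136,-0.111,0.0008,-0.0027,0.0005,0.005],[-0.0124,-0.0136,-0.111,0.0008,-0.0027,0.0005,0.005],[-0.0124,-0.0136,-0.111,0.0008,-0.0027,0.0005,0.005],[-0.0124,-0.0136,-0.111,0.0008,-0.0027,0.0005,0.005],[-0.0124,-0.0136,-0.111,0.0008,-0.0027,0.0005,0.005],[-0.0124,-0.0136,-0.111,0.0008,-0.0027,0.0005,0.005],[-0.0124,-0.0136,-0.111,0.0008,-0.0027,0.0005,0.005],[0,0,0,0,0,0,0.005]]]'
cat > brd.py <<'E'
from go import *
B0=np.array([.4498,.0424]); yaw=-.007; L=.104; A=.045
def tool_for(bx,by,tipz,dyaw=0):
    a=yaw+dyaw
    tip=B0+[bx*np.cos(yaw)-by*np.sin(yaw), bx*np.sin(yaw)+by*np.cos(yaw)]
    xd=np.array([np.cos(a),np.sin(a)]); yd=np.array([-np.sin(a),np.cos(a)])
    p=tip-A*yd
    return mk([p[0],p[1],tipz+L],[xd[0],xd[1],0],[0,0,-1])
def status():
    T,o=pose(); tip=T[:3,3]+T[:3,2]*L-T[:3,1]*A*1.0   # tool y = z cross x = -board y
    d=tip[:2]-B0; c,s=np.cos(yaw),np.sin(yaw)
    print('t',round(o['t'],2),'tip board x,y',(d@[c,s]).round(4),(d@[-s,c]).round(4),'z',tip[2].round(4),'yaw',(np.arctan2(T[1,0],T[0,0])-yaw).round(4),'tilt',T[:3,2].round(3)[:2],'F',o['contact_force'].round(1),'M',o['torque'].round(2),'w',o['gripper_width'].round(3))
    return tip
E
python3 - <<'E'
from brd import *
status()
print(pose()[1]['q'])
plan(tool_for(0,-.037,.07),8)
E
```

```text
t: 5.83
eef_pos: [0.4422, -0.2639, 0.1758]
tool_rot: [-0.004, 0.999, 0.039, -0.012]
contact_force: [0.8, 0.2, -1.4]
gripper_width: 0.198Traceback (most recent call last):
  File "<stdin>", line 2, in <module>
  File "brd.py", line 12, in status
    print('t',round(o['t'],2),'tip board x,y',(d@[c,s]).round(4),(d@[-s,c]).round(4),'z',tip[2].round(4),'yaw',(np.arctan2(T[1,0],T[0,0])-yaw).round(4),'tilt',T[:3,2].round(3)[:2],'F',o['contact_force'].round(1),'M',o['torque'].round(2),'w',o['gripper_width'].round(3))
                                                                                                                                                                                                                                                 ^^^^^^^^^^^^^^^^^^^^^^^^
AttributeError: 'float' object has no attribute 'round'
```

```bash
sed -i "s/o\['gripper_width'\].round(3)/round(o['gripper_width'],3)/" brd.py
python3 - <<'E'
from brd import *
status()
print(pose()[1]['q'])
plan(tool_for(0,-.037,.07),7)
E
```

```text
t 5.83 tip board x,y -0.0117 -0.2608 z 0.0722 yaw 0.0853 tilt [-0.024  0.007] F [ 0.8  0.2 -1.4] M [-0.02 -0.03 -0.01] w 0.198
[ 0.7154  0.4198 -0.3684  2.0133  0.2162  0.7706  0.2948]
7 rows of [-0.0011, 0.0034, 0.0122, 0.0023, -0.032, 0.0004] total [-0.007  0.024  0.085] [ 0.0245 -0.223   0.0031]
```

```bash
python3 -m creep '[[[0,0.006,0.02,0.003,-0.02,0,0.005],[0,0.006,0.02,0.003,-0.033,0,0.005],[0,0.006,0.02,0.003,-0.035,0,0.005],[0,0.006,0.02,0.003,-0.035,0,0.005],[0,0,0,0,-0.035,0,0.005],[0,0,0,0,-0.035,0,0.005],[0,0,0,0,-0.018,0,0.005],[0,0,0,0,0,0,0.005]]]'
python3 - <<'E'
from brd import *
status()
plan(tool_for(0,-.037,.07),1)
c=cam('top');P=depthpts(c)
cv2.imwrite('pics/t3.png',cv2.resize(c['color'][165:275,240:400],None,fx=5,fy=5,interpolation=2)[:,:,::-1])
c=cam('scene')
cv2.imwrite('pics/s3.png',cv2.resize(c['color'][150:270,240:400],None,fx=5,fy=5,interpolation=2)[:,:,::-1])
E
```

```text
t: 6.5
eef_pos: [0.4515, -0.0472, 0.173]
tool_rot: [-0.007, 1.0, -0.022, -0.0]
contact_force: [-0.8, -0.3, -0.9]
gripper_width: 0.201
t 6.5 tip board x,y 0.004 -0.0431 z 0.0697 yaw -0.0376 tilt [0.    0.015] F [-0.8 -0.3 -0.9] M [-0.02  0.03  0.03] w 0.201
1 rows of [-0.0149, 0.0004, -0.0376, -0.0026, -0.0075, -0.0009] total [-0.015  0.    -0.038] [-0.0026 -0.0075 -0.0009]
```

View pics/t3.png

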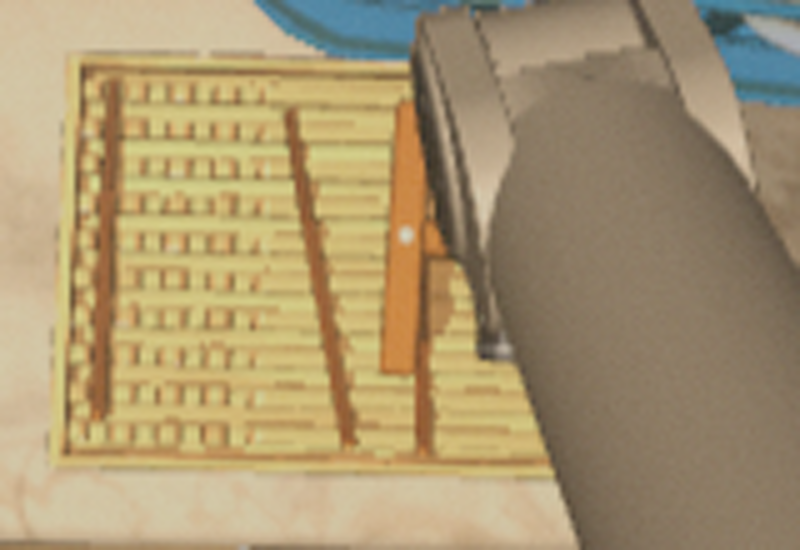

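View pics/s3.png

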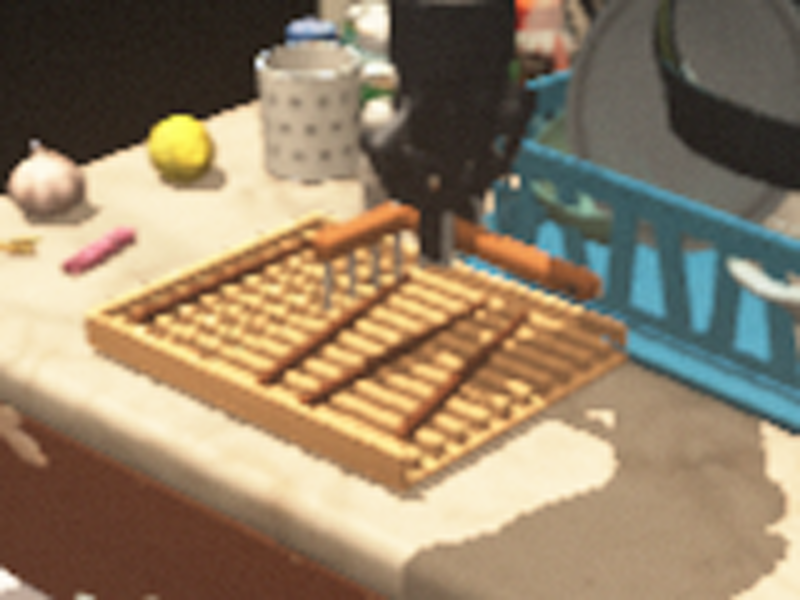

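```bash
python3 -m creep '[[[-0.008,0,-0.02,-0.0013,-0.004,0,0.005],[-0.007,0,-0.018,-0.0013,-0.0035,-0.001,0.005],[0,0,0,0,0,0,0.005]]]'
cat > rk.py <<'E'
from brd import *
def rake_top(zt):
    c=cam('top');P=depthpts(c);hsv=cv2.cvtColor(c['color'],cv2.COLOR_RGB2HSV)
    m=(hsv[...,0]>=5)&(hsv[...,0]<=19)&(hsv[...,1]>115)&(P[...,2]>zt-.012)&(P[...,2]<zt+.03)&(P[...,0]>.35)&(P[...,0]<.55)&(P[...,1]<.2)&(P[...,1]>-.2)
    m=cv2.morphologyEx(m.astype(np.uint8),cv2.MORPH_OPEN,np.ones((3,3)))
    nb,lab,st,_=cv2.connectedComponentsWithStats(m); i=1+np.argmax(st[1:,4]); v,u=np.nonzero(lab==i)
    # leading (+y, left) edge per image row, head rows
    p=np.array([onplane(c,u[v==r].min()-.5,r,zt)[:2] for r in np.unique(v)[2:-2]],np.float32)
    l=cv2.fitLine(p,cv2.DIST_HUBER,0,.001,.001).ravel(); d=l[:2]*np.sign(l[0]); s=np.array([onplane(c,np.median(u[v==r]),r,zt)[0] for r in(v.min()-.5,v.max()+.5)])
    e=l[2:]+d*((s.mean()-l[2])/d[0]); n=np.array([-d[1],d[0]]); tip=e-.009*n
    q=tip-B0; cc,ss=np.cos(yaw),np.sin(yaw)
    print('seen: head x ends',s.round(4),'len',abs(s[0]-s[1]).round(4),'yaw rel board',(np.arctan2(d[1],d[0])-yaw).round(4),'tip board',(q@[cc,ss]).round(4),(q@[-ss,cc]).round(4)); return c
E
python3 - <<'E'
from rk import *
tip=status(); rake_top(tip[2]+.052)
plan(tool_for(0,-.037,.07),1)
E
```

```text
t: 6.85
eef_pos: [0.4484, -0.0468, 0.1732]
tool_rot: [0.002, 1.0, -0.008, -0.001]
contact_force: [0.1, 0.8, -2.2]
gripper_width: 0.198
t 6.85 tip board x,y -0.0007 -0.0446 z 0.069 yaw -0.0081 tilt [-0.003 -0.004] F [ 0.1  0.8 -2.2] M [-0.04 -0.01  0.03] w 0.198
seen: head x ends [nan nan] len nan yaw rel board -0.001 tip board nan nan
1 rows of [0.004, 0.0026, -0.0092, 0.0007, -0.0076, -0.0009] total [ 0.004  0.003 -0.009] [ 0.0007 -0.0076 -0.0009]
  return _methods._mean(a, axis=axis, dtype=dtype,
  ret = ret.dtype.type(ret / rcount)
```

```bash
sed -i 's/np.median(u\[v==r\])/np.median(u)/' rk.py; python3 -m creep '[[[0.002,0.001,-0.006,0.0004,-0.004,-0.0005,0.005],[0.002,0.001,-0.004,0.0004,-0.004,-0.0005,0.005],[0,0,0,0,0,0,0.005]]]'
python3 - <<'E'
from rk import *
tip=status(); rake_top(tip[2]+.052)
plan(tool_for(0,-.037,.03),1)
E
```

```text
t: 7.15
eef_pos: [0.4494, -0.0404, 0.1741]
tool_rot: [0.0, 1.0, -0.005, -0.0]
contact_force: [0.7, 0.2, -1.3]
gripper_width: 0.198
t 7.15 tip board x,y 0.0002 -0.0378 z 0.0701 yaw -0.0027 tilt [-0. -0.] F [ 0.7  0.2 -1.3] M [ 0.01 -0.01  0.07] w 0.198
seen: head x ends [0.4919 0.3811] len 0.1107 yaw rel board 0.0279 tip board -0.0129 -0.0385
1 rows of [0.0003, 0.0007, -0.003, -0.0, -0.0012, 0.04] total [ 0.     0.001 -0.003] [-0.     -0.0012  0.04  ]
```

Run:
```python
from rk import *
c=cam('top'); 
cv2.imwrite('pics/t4.png',cv2.resize(c['color'][180:250,290:370],None,fx=8,fy=8,interpolation=0)[:,:,::-1])
P=depthpts(c);Y=P[...,1]
a=c['color'].astype(int); reg=np.zeros((400,640),bool); reg[195:230,305:335]=1
m=reg&(a.min(-1)>150); v,u=np.nonzero(m); print(len(u),u.mean(),v.mean()); w=a.min(-1)[m]-140
z=.0701+.052; print(onplane(c,(u*w).sum()/w.sum(),(v*w).sum()/w.sum(),z), list(zip(u,v))[:20])
```

```text
42 328.76190476190476 205.73809523809524
[ 0.4659 -0.0195  0.1221] [(np.int64(329), np.int64(201)), (np.int64(330), np.int64(201)), (np.int64(331), np.int64(201)), (np.int64(332), np.int64(201)), (np.int64(328), np.int64(202)), (np.int64(329), np.int64(202)), (np.int64(330), np.int64(202)), (np.int64(331), np.int64(202)), (np.int64(332), np.int64(202)), (np.int64(328), np.int64(203)), (np.int64(329), np.int64(203)), (np.int64(330), np.int64(203)), (np.int64(331), np.int64(203)), (np.int64(332), np.int64(203)), (np.int64(328), np.int64(204)), (np.int64(329), np.int64(204)), (np.int64(330), np.int64(204)), (np.int64(331), np.int64(204)), (np.int64(332), np.int64(204)), (np.int64(329), np.int64(205))]
```

View pics/t4.png

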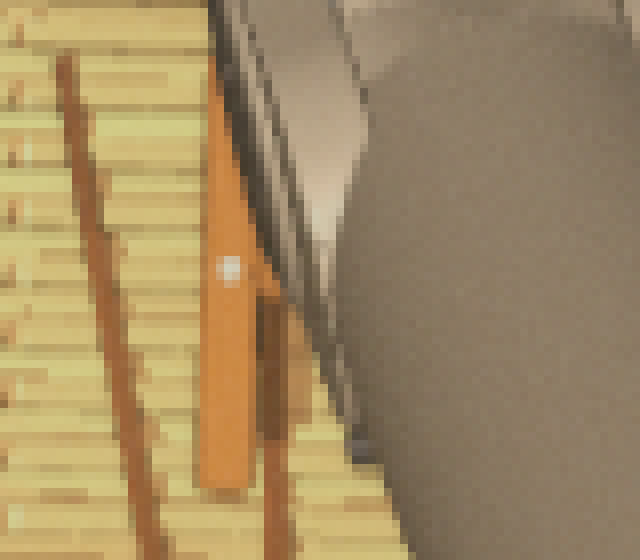

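Run:
```python
from rk import *
c=cam('top'); q=onplane(c,318.3,213.0,.122)[:2]-B0
print(q@[np.cos(yaw),np.sin(yaw)],q@[-np.sin(yaw),np.cos(yaw)])
a=onplane(c,315.5,195,.122);b=onplane(c,314.5,240,.122);print(np.arctan2(b[1]-a[1],b[0]-a[0])-np.pi-yaw, a,b)
# where do channels/ribs appear? brightness profile along x in column strip left of stick a (board y .02..0.03) on rib-top plane
P=depthpts(c)
g=c['color'].astype(float).sum(-1)
xs=np.arange(.35,.55,.0005)
prof=[]
for x in xs:
    vals=[]
    for by in np.arange(-.02,.02,.003):
        w=B0+[(x-B0[0]),by]; w[0]-=yaw*by
        u,v=proj(c,[w[0],w[1],.0235]); vals.append(cv2.getRectSubPix(g.astype(np.float32),(1,1),(float(u),float(v)))[0,0])
    prof.append(np.median(vals))
prof=np.array(prof); k=2*np.pi/.02
A_=np.sum((prof-prof.mean())*np.exp(-1j*k*(xs-B0[0])))
print('bright centre offset mm (mod 20)',np.angle(A_)/k*1000*1,'amp',abs(A_)/len(xs),prof.std())
```

```text
-0.00018428648553928814 -0.038252434426904326
0.005684561500540191 [0.493  0.0118 0.122 ] [0.3845 0.0119 0.122 ]
bright centre offset mm (mod 20) 7.734713872341982 amp 5.351687937814728 26.65014
```

```bash
python3 -m creep '[[[0,0,0,0,0,0.01,0.005],[0,0,0,0,0,0.014,0.005],[0,0,0,0,0,0.01,0.005],[0,0,0,0,0,0.003,0.005],[0,0,0,0,0,0,0.005]]]'
python3 - <<'E'
from rk import *
tip=status(); plan(tool_for(0,-.037,.022),1)
E
```

```text
t: 7.72
eef_pos: [0.4494, -0.0414, 0.1339]
tool_rot: [0.0, 1.0, -0.006, -0.0]
contact_force: [0.8, 0.6, -1.3]
gripper_width: 0.195
t 7.72 tip board x,y 0.0004 -0.0389 z 0.0299 yaw -0.004 tilt [-0.    -0.001] F [ 0.8  0.6 -1.3] M [ 0.02  0.05 -0.05] w 0.195
1 rows of [0.0007, 0.0001, -0.004, -0.0002, -0.0018, 0.0079] total [ 0.001  0.    -0.004] [-0.0002 -0.0018  0.0079]
```

```bash
python3 -m creep '[[[0,0,0,0,-0.001,0.003,0.005],[0,0,0,0,0,0.002,0.005],[0,0,0,0,0,0.002,0.005]]]'
python3 -m creep '[[[0,0,0,0,0,0.002,0.005],[0,0,0,0,0,0.002,0.005]]]'
python3 - <<'E'
from rk import *
tip=status()
E
```

```text
t: 7.97
eef_pos: [0.4496, -0.0403, 0.1265]
tool_rot: [0.0, 1.0, -0.005, -0.0]
contact_force: [0.1, -0.2, -0.8]
gripper_width: 0.198
t: 8.13
eef_pos: [0.4499, -0.0402, 0.1225]
tool_rot: [0.0, 1.0, -0.005, 0.0]
contact_force: [-0.3, 0.8, -1.1]
gripper_width: 0.195
t 8.13 tip board x,y 0.001 -0.0377 z 0.0185 yaw -0.0039 tilt [ 0.001 -0.001] F [-0.3  0.8 -1.1] M [-0.   -0.02  0.01] w 0.195
```

```bash
python3 -m creep '[[[0,0,0,0,0,0.001,0.005],[0,0,0,0,0,0.001,0.005],[0,0,0,0,0,0.001,0.005]]]'
python3 -m creep '[[[0,0,0,0,0,0.001,0.005],[0,0,0,0,0,0.001,0.005]]]'
```

```text
t: 8.38
eef_pos: [0.4502, -0.0402, 0.1194]
tool_rot: [0.0, 1.0, -0.005, 0.001]
contact_force: [-0.4, 0.2, -1.7]
gripper_width: 0.198
t: 8.55
eef_pos: [0.4503, -0.0403, 0.1173]
tool_rot: [0.0, 1.0, -0.006, 0.001]
contact_force: [-0.5, -0.4, -1.1]
gripper_width: 0.196
```

```bash
python3 -m creep '[[[0,0,0,-0.0005,0,0.001,0.005]]]'
python3 -m creep '[[[0,0,0,0,0,0.001,0.005]]]'
```

```text
t: 8.63
eef_pos: [0.4499, -0.0403, 0.1163]
tool_rot: [0.0, 1.0, -0.006, 0.001]
contact_force: [-0.6, 0.1, -1.4]
gripper_width: 0.198
t: 8.72
eef_pos: [0.4499, -0.0403, 0.1152]
tool_rot: [0.0, 1.0, -0.006, 0.001]
contact_force: [-0.9, -1.6, 2.8]
gripper_width: 0.198
```

```bash
python3 -m creep '[[[0,0,-0.002,0,0,-0.003,0.005],[0,0,-0.002,0,-0.003,0,0.005],[0,0,0,0,-0.004,0,0.005],[0,0,0,0,-0.004,0,0.005],[0,0,0,0,-0.004,0,0.005],[0,0,0,0,-0.004,0,0.005],[0,0,0,0,-0.004,0,0.005],[0,0,0,0,-0.004,0,0.005],[0,0,0,0,-0.004,0,0.005],[0,0,0,0,-0.004,0,0.005]]]'
python3 - <<'E'
from rk import *
tip=status()
c=cam('top')
cv2.imwrite('pics/t5.png',cv2.resize(c['color'][165:275,240:400],None,fx=5,fy=5,interpolation=2)[:,:,::-1])
E
```

```text
t: 9.55
eef_pos: [0.45, -0.0017, 0.1185]
tool_rot: [0.0, 1.0, -0.003, 0.001]
contact_force: [-0.4, 0.1, -2.0]
gripper_width: 0.2
t 9.55 tip board x,y 0.0008 0.0009 z 0.0145 yaw 0.0003 tilt [ 0.002 -0.001] F [-0.4  0.1 -2. ] M [ 0.01 -0.05 -0.01] w 0.2
```

View pics/t5.png

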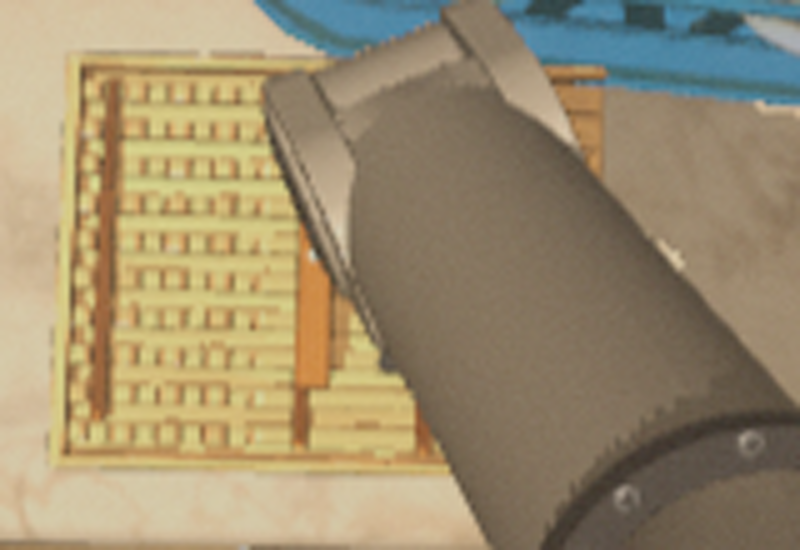

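```bash
python3 -m creep '[[[0,0,0,0,-0.003,0,0.005],[0,0,0,0,-0.004,0,0.005],[0,0,0,0,-0.004,0,0.005],[0,0,0,0,-0.004,0,0.005],[0,0,0,0,-0.004,0,0.005],[0,0,0,0,-0.004,0,0.005],[0,0,0,0,-0.004,0,0.005],[0,0,0,0,-0.004,0,0.005],[0,0,0,0,-0.004,0,0.005],[0,0,0,0,-0.004,0,0.005],[0,0,0,0,-0.004,0,0.005],[0,0,0,0,-0.004,0,0.005],[0,0,0,0,-0.004,0,0.005],[0,0,0,0,-0.003,0,0.005]]]'
python3 - <<'E'
from rk import *
tip=status()
c=cam('top')
cv2.imwrite('pics/t6.png',cv2.resize(c['color'][165:275,240:400],None,fx=5,fy=5,interpolation=2)[:,:,::-1])
c=cam('scene')
cv2.imwrite('pics/s6.png',cv2.resize(c['color'][170:270,240:400],None,fx=5,fy=5,interpolation=2)[:,:,::-1])
E
```

```text
t: 10.77
eef_pos: [0.4504, 0.0588, 0.1185]
tool_rot: [0.0, 1.0, -0.003, 0.001]
contact_force: [-0.1, -0.3, -1.0]
gripper_width: 0.199
t 10.77 tip board x,y 0.0006 0.0614 z 0.0145 yaw 0.001 tilt [ 0.002 -0.   ] F [-0.1 -0.3 -1. ] M [-0.05 -0.03  0.01] w 0.199
```

View pics/t6.png

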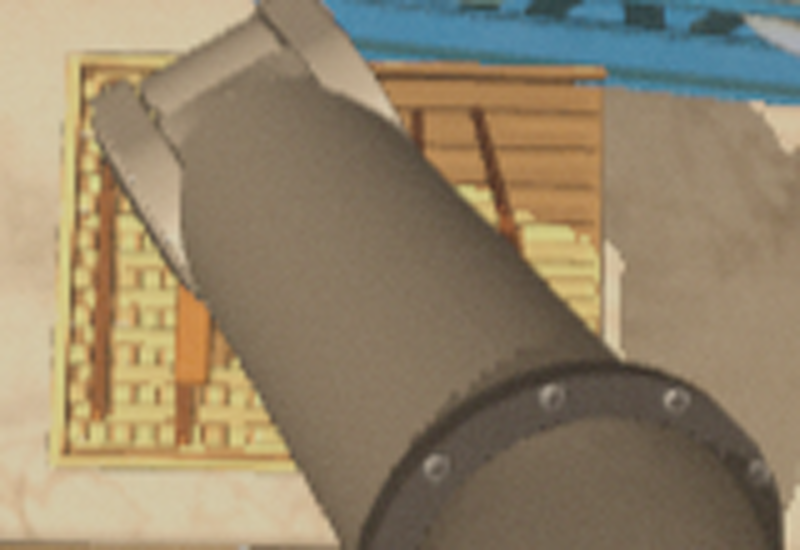

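View pics/s6.png

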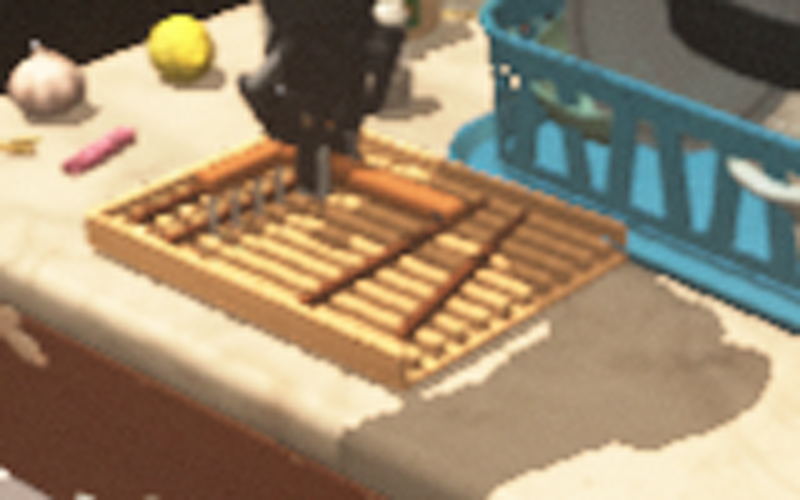

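```bash
python3 -m creep '[[[0,0,0,0,-0.003,0,0.005],[0,0,0,0,-0.003,0,0.005],[0,0,0,0,-0.003,0,0.005],[0,0,0,0,-0.002,0,0.005],[0,0,0,0,-0.002,0,0.005],[0,0,0,0,-0.001,0,0.005],[0,0,0,0,0,0,0.005]]]'
python3 - <<'E'
from rk import *
tip=status()
E
```

```text
t: 11.45
eef_pos: [0.4505, 0.0739, 0.1184]
tool_rot: [0.0, 1.0, -0.003, 0.001]
contact_force: [0.3, -0.4, -1.8]
gripper_width: 0.2
t 11.45 tip board x,y 0.0006 0.0765 z 0.0144 yaw 0.0008 tilt [ 0.002 -0.   ] F [ 0.3 -0.4 -1.8] M [-0.06  0.04  0.02] w 0.2
```

```bash
python3 -m creep '[[[0,0,0,0,-0.002,0,0.005],[0,0,0,0,-0.002,0,0.005],[0,0,0,0,-0.0005,0,0.005],[0,0,0,0,0,0,0.005]]]'
python3 - <<'E'
from rk import *
tip=status()
c=cam('scene')
cv2.imwrite('pics/s7.png',cv2.resize(c['color'][170:270,240:400],None,fx=5,fy=5,interpolation=2)[:,:,::-1])
E
```

```text
t: 11.78
eef_pos: [0.4505, 0.0787, 0.1184]
tool_rot: [0.0, 1.0, -0.003, 0.001]
contact_force: [0.5, -0.8, -1.0]
gripper_width: 0.195
t 11.78 tip board x,y 0.0006 0.0813 z 0.0144 yaw 0.0005 tilt [ 0.002 -0.001] F [ 0.5 -0.8 -1. ] M [-0.03  0.02 -0.01] w 0.195
```

View pics/s7.png

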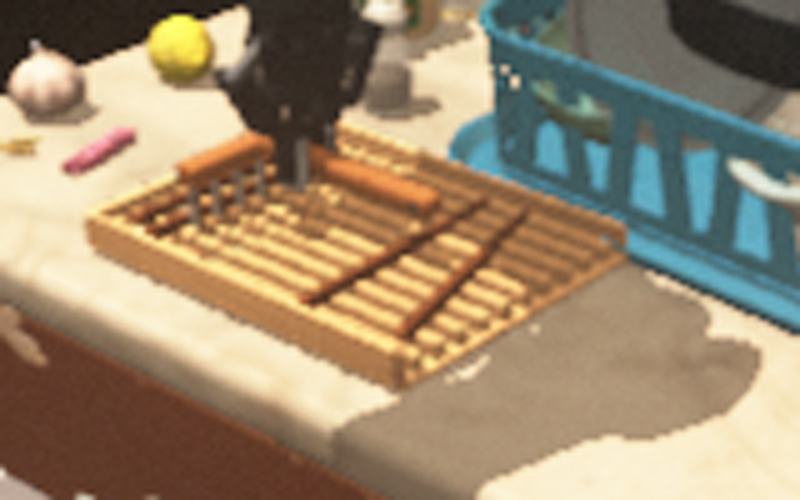

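```bash
python3 -m creep '[[[0,0,0,0,0.003,0,0.005],[0,0,0,0,0.003,0,0.005],[0,0,0,0,0,-0.012,0.005],[0,0,0,0,0,-0.016,0.005],[0,0,0,0,0,-0.012,0.005],[0,0,0,0,0.01,-0.004,0.005],[0,0,0,0,0.02,0,0.005],[0,0,0,0,0.025,0,0.005],[0,0,0,0,0.025,0,0.005],[0,0,0,0,0.025,0,0.005],[0,0,0,0,0.02,0,0.005],[0,0,0,0,0.015,0,0.005],[0,0,0,0,0.005,0,0.005],[0,0,0,0,0,0,0.005],[0,0,0,0,0,0,0.005]]]'
python3 - <<'E'
from rk import *
from meas import sticks
tip=status(); plan(tool_for(0,-.07,.05),1)
c=cam('top')
cv2.imwrite('pics/t8.png',cv2.resize(c['color'][165:275,240:400],None,fx=5,fy=5,interpolation=2)[:,:,::-1])
c=cam('scene')
cv2.imwrite('pics/s8.png',cv2.resize(c['color'][170:270,240:400],None,fx=5,fy=5,interpolation=2)[:,:,::-1])
for o in sticks(c,.0265):
    q=o[1]-B0; print(o[0],'board',(q@[1,yaw]).round(4),(q@[-yaw,1]).round(4),'ang',round(o[2]-yaw,3),o[3].round(3))
E
```

```text
t: 13.08
eef_pos: [0.448, -0.083, 0.1647]
tool_rot: [0.001, 1.0, -0.004, 0.001]
contact_force: [0.4, 0.9, -1.3]
gripper_width: 0.202
t 13.08 tip board x,y -0.0007 -0.0806 z 0.0606 yaw -0.0018 tilt [ 0.002 -0.002] F [ 0.4  0.9 -1.3] M [-0.   -0.03  0.02] w 0.202
1 rows of [0.0016, -0.0019, -0.0018, 0.0009, -0.0105, 0.0107] total [ 0.002 -0.002 -0.002] [ 0.0009 -0.0105  0.0107]
2569 board 1.1449 0.9747 ang 0.775 3.206
227 board -0.0014 0.0972 ang 0.032 0.178
170 board -0.0002 -0.1093 ang 0.236 0.175
```

View pics/t8.png

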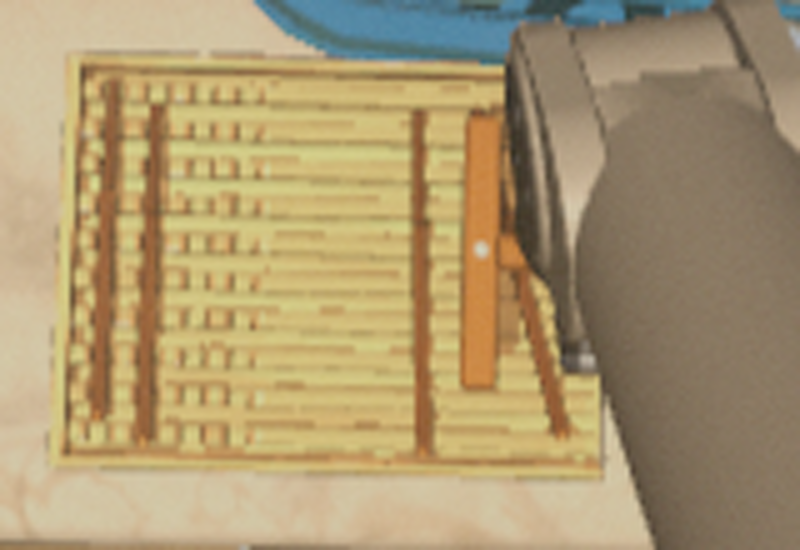

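View pics/s8.png

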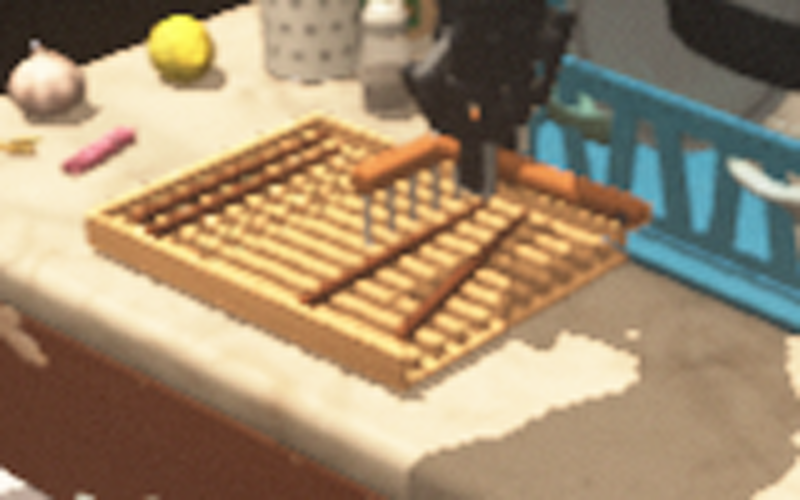

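```bash
python3 -m creep '[[[0,0,0,0.0005,-0.005,0,0.005],[0,0,0,0.0004,-0.005,0,0.005],[0,0,0,0,0,0.008,0.005],[0,0,0,0,0,0.012,0.005],[0,0,0,0,0,0,0.005]]]'
python3 - <<'E'
from rk import *
tip=status(); plan(tool_for(0,-.07,.0145),1)
E
```

```text
t: 13.6
eef_pos: [0.4502, -0.0661, 0.144]
tool_rot: [-0.0, 1.0, 0.001, 0.002]
contact_force: [-0.6, 0.3, -1.5]
gripper_width: 0.202
t 13.6 tip board x,y 0.0012 -0.0635 z 0.04 yaw 0.0082 tilt [0.004 0.   ] F [-0.6  0.3 -1.5] M [-0.    0.06 -0.08] w 0.202
1 rows of [-0.0002, -0.0044, 0.0082, -0.0013, 0.0065, 0.0255] total [-0.    -0.004  0.008] [-0.0013  0.0065  0.0255]
```

```bash
python3 -m creep '[[[0,-0.004,0.007,-0.001,0.005,0.002,0.005],[0,0,0,0,0.0015,0.004,0.005],[0,0,0,0,0,0,0.005]]]'
python3 - <<'E'
from rk import *
tip=status(); plan(tool_for(0,-.07,.0145),1)
E
```

```text
t: 13.85
eef_pos: [0.449, -0.0717, 0.1371]
tool_rot: [-0.0, 1.0, -0.002, -0.001]
contact_force: [-0.2, -0.2, -1.4]
gripper_width: 0.199
t 13.85 tip board x,y -0.0003 -0.0691 z 0.0331 yaw 0.0035 tilt [-0.001  0.001] F [-0.2 -0.2 -1.4] M [-0.04  0.03 -0.02] w 0.199
1 rows of [-0.0007, 0.0013, 0.0035, 0.0, 0.0009, 0.0186] total [-0.001  0.001  0.003] [0.     0.0009 0.0186]
```

```bash
python3 -m creep '[[[0,0.001,0.003,0,0,0.004,0.005],[0,0,0,0,0,0.003,0.005],[0,0,0,0,0,0.003,0.005],[0,0,0,0,0,0.003,0.005]]]'
python3 -m creep '[[[0,0,0,0,0,0.003,0.005],[0,0,0,0,0,0.002,0.005],[0,0,0,0,0,0,0.005]]]'
python3 - <<'E'
from rk import *
tip=status(); plan(tool_for(0,-.07,.0145),1)
E
```

```text
t: 14.18
eef_pos: [0.4496, -0.0724, 0.1238]
tool_rot: [-0.0, 1.0, -0.004, 0.001]
contact_force: [0.6, -0.8, -0.5]
gripper_width: 0.198
t: 14.43
eef_pos: [0.4494, -0.0724, 0.1176]
tool_rot: [-0.0, 1.0, -0.004, 0.0]
contact_force: [-0.5, -0.4, -1.7]
gripper_width: 0.198
t 14.43 tip board x,y 0.0005 -0.0698 z 0.0136 yaw -0.0015 tilt [0.001 0.   ] F [-0.5 -0.4 -1.7] M [-0.01  0.02  0.03] w 0.198
1 rows of [-0.0004, -0.0008, -0.0015, -0.0004, 0.0002, -0.0009] total [-0.    -0.001 -0.001] [-0.0004  0.0002 -0.0009]
```

```bash
python3 -m creep '[[[0,0,0,0,-0.003,-0.0008,0.005],[0,0,0,0,-0.004,0,0.005],[0,0,0,0,-0.004,0,0.005],[0,0,0,0,-0.004,0,0.005],[0,0,0,0,-0.004,0,0.005],[0,0,0,0,-0.004,0,0.005],[0,0,0,0,-0.004,0,0.005],[0,0,0,0,-0.004,0,0.005],[0,0,0,0,-0.004,0,0.005],[0,0,0,0,-0.004,0,0.005],[0,0,0,0,-0.004,0,0.005],[0,0,0,0,-0.004,0,0.005],[0,0,0,0,-0.004,0,0.005],[0,0,0,0,-0.004,0,0.005],[0,0,0,0,-0.004,0,0.005],[0,0,0,0,-0.004,0,0.005]]]'
python3 - <<'E'
from rk import *
tip=status(); plan(tool_for(0,.0575,.0145),1)
E
```

```text
t: 15.77
eef_pos: [0.4502, -0.0025, 0.119]
tool_rot: [-0.0, 1.0, -0.004, 0.001]
contact_force: [-0.5, 1.0, -1.5]
gripper_width: 0.198
t 15.77 tip board x,y 0.001 0.0002 z 0.015 yaw -0.001 tilt [0.002 0.   ] F [-0.5  1.  -1.5] M [-0.07 -0.01  0.01] w 0.198
1 rows of [-0.0005, -0.0019, -0.001, -0.0008, -0.0574, 0.0005] total [-0.001 -0.002 -0.001] [-0.0008 -0.0574  0.0005]
```

```bash
python3 -m creep '[[[0,-0.001,0,-0.0006,-0.004,0,0.005],[0,0,0,0,-0.004,0,0.005],[0,0,0,0,-0.004,0,0.005],[0,0,0,0,-0.004,0,0.005],[0,0,0,0,-0.004,0,0.005],[0,0,0,0,-0.004,0,0.005],[0,0,0,0,-0.004,0,0.005],[0,0,0,0,-0.004,0,0.005],[0,0,0,0,-0.004,0,0.005],[0,0,0,0,-0.003,0,0.005],[0,0,0,0,-0.003,0,0.005],[0,0,0,0,-0.002,0,0.005],[0,0,0,0,-0.002,0,0.005],[0,0,0,0,0,0,0.005]]]'
python3 - <<'E'
from rk import *
tip=status(); plan(tool_for(0,.0575,.0145),1)
c=cam('scene')
cv2.imwrite('pics/s9.png',cv2.resize(c['color'][170:270,240:400],None,fx=5,fy=5,interpolation=2)[:,:,::-1])
E
```

```text
t: 16.93
eef_pos: [0.45, 0.0497, 0.1191]
tool_rot: [-0.0, 1.0, -0.003, 0.0]
contact_force: [0.4, 0.4, -1.3]
gripper_width: 0.203
t 16.93 tip board x,y 0.0002 0.0524 z 0.0151 yaw 0.0002 tilt [0.001 0.001] F [ 0.4  0.4 -1.3] M [-0.04 -0.   -0.01] w 0.203
1 rows of [-0.0009, -0.001, 0.0002, -0.0001, -0.0052, 0.0006] total [-0.001 -0.001  0.   ] [-0.0001 -0.0052  0.0006]
```

View pics/s9.png

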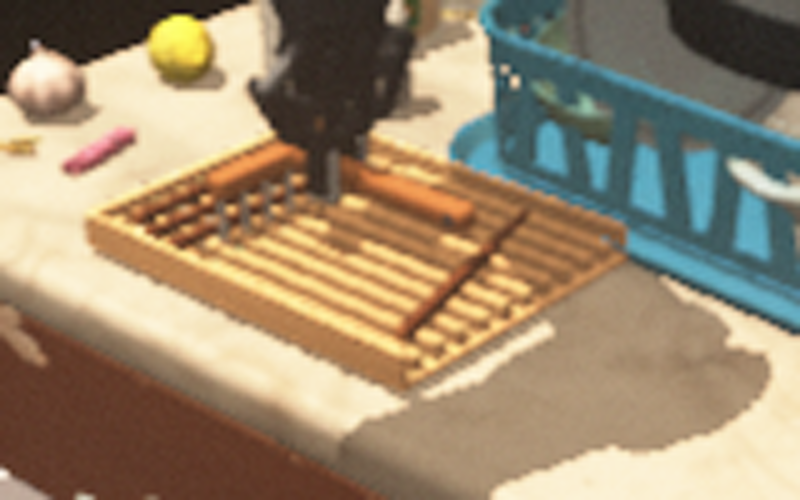

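```bash
python3 -m creep '[[[0,0,0,0,-0.002,0,0.005],[0,0,0,0,-0.002,0,0.005],[0,0,0,0,-0.0008,0,0.005],[0,0,0,0,0,0,0.005]]]'
python3 - <<'E'
from rk import *
tip=status()
E
python3 -m creep '[[[0,0,0,0,0.003,0,0.005],[0,0,0,0,0.003,0,0.005],[0,0,0,0,0,-0.012,0.005],[0,0,0,0,0,-0.014,0.005],[0,0,0,0,0,-0.011,0.005],[0,0,0,0,0.01,0,0.005],[0,0,0,0,0.02,0,0.005],[0,0,0,0,0.028,0,0.005],[0,0,0,0,0.028,0,0.005],[0,0,0,0,0.028,0,0.005],[0,0,0,0,0.025,0,0.005],[0,0,0,0,0.02,0,0.005],[0,0,0,0,0.01,0,0.005],[0,0,0,0,0,0,0.005],[0,0,0,0,0,0,0.005]]]'
python3 - <<'E'
from rk import *
tip=status(); plan(tool_for(0,-.137,.04),1)
c=cam('top')
cv2.imwrite('pics/t10.png',cv2.resize(c['color'][165:275,240:400],None,fx=5,fy=5,interpolation=2)[:,:,::-1])
E
```

```text
t: 17.32
eef_pos: [0.45, 0.0541, 0.119]
tool_rot: [-0.0, 1.0, -0.004, 0.0]
contact_force: [0.3, -0.5, -0.9]
gripper_width: 0.2
t 17.32 tip board x,y 0.0002 0.0567 z 0.015 yaw -0.0011 tilt [0.001 0.   ] F [ 0.3 -0.5 -0.9] M [-0.03  0.04 -0.01] w 0.2
t: 18.57
eef_pos: [0.444, -0.1396, 0.1529]
tool_rot: [0.001, 1.0, -0.006, -0.002]
contact_force: [0.4, 0.3, -0.8]
gripper_width: 0.195
t 18.57 tip board x,y -0.0046 -0.1373 z 0.0488 yaw -0.006 tilt [-0.003 -0.002] F [ 0.4  0.3 -0.8] M [0.04 0.03 0.02] w 0.195
1 rows of [0.0024, 0.0034, -0.006, 0.0046, -0.0001, 0.0089] total [ 0.002  0.003 -0.006] [ 0.0046 -0.0001  0.0089]
```

View pics/t10.png

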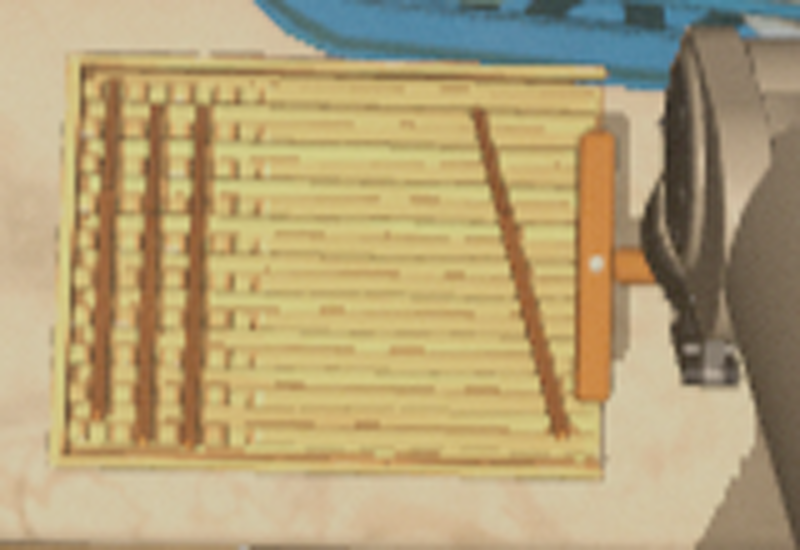

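```bash
python3 -m creep '[[[0.001,0.003,-0.005,0.0025,0,0,0.005],[0.001,0,0,0.002,0,0.006,0.005],[0,0,0,0,0,0.006,0.005],[0,0,0,0,0,0,0.005]]]'
python3 - <<'E'
from rk import *
tip=status(); plan(tool_for(0,-.137,.0145),1)
E
```

```text
t: 18.95
eef_pos: [0.4491, -0.1363, 0.1396]
tool_rot: [-0.0, 1.0, -0.001, -0.0]
contact_force: [-0.9, 0.9, -1.2]
gripper_width: 0.2
t 18.95 tip board x,y 0.0003 -0.1337 z 0.0356 yaw 0.0052 tilt [-0.     0.001] F [-0.9  0.9 -1.2] M [-0.01 -0.01 -0.03] w 0.2
1 rows of [-0.0007, 0.0, 0.0052, -0.0005, 0.0033, 0.0211] total [-0.001  0.     0.005] [-0.0005  0.0033  0.0211]
```

```bash
python3 -m creep '[[[0,0,0.004,-0.0003,0.003,0.004,0.005],[0,0,0,0,0,0.004,0.005],[0,0,0,0,0,0.003,0.005],[0,0,0,0,0,0.002,0.005]]]'
python3 -m creep '[[[0,0,0,0,0,0.003,0.005],[0,0,0,0,0,0.003,0.005],[0,0,0,0,0,0,0.005]]]'
python3 - <<'E'
from rk import *
tip=status(); plan(tool_for(0,.0335,.0145),1)
E
```

```text
t: 19.28
eef_pos: [0.449, -0.1378, 0.1249]
tool_rot: [-0.001, 1.0, -0.001, -0.0]
contact_force: [-0.4, 0.4, -1.1]
gripper_width: 0.199
t: 19.53
eef_pos: [0.4488, -0.1376, 0.1177]
tool_rot: [-0.001, 1.0, -0.001, -0.001]
contact_force: [-0.4, 0.1, -2.3]
gripper_width: 0.202
t 19.53 tip board x,y -0.0001 -0.1349 z 0.0138 yaw 0.0044 tilt [-0.001  0.002] F [-0.4  0.1 -2.3] M [-0.03  0.02  0.06] w 0.202
1 rows of [-0.0017, 0.0013, 0.0044, 0.0005, -0.1686, -0.0005] total [-0.002  0.001  0.004] [ 0.0005 -0.1686 -0.0005]
```

```bash
python3 -m creep '[[[0,0,0.004,0,-0.003,-0.0005,0.005],[0,0,0,0,-0.004,0,0.005],[0,0,0,0,-0.004,0,0.005],[0,0,0,0,-0.004,0,0.005],[0,0,0,0,-0.004,0,0.005],[0,0,0,0,-0.004,0,0.005],[0,0,0,0,-0.004,0,0.005],[0,0,0,0,-0.004,0,0.005],[0,0,0,0,-0.004,0,0.005],[0,0,0,0,-0.004,0,0.005],[0,0,0,0,-0.004,0,0.005],[0,0,0,0,-0.004,0,0.005],[0,0,0,0,-0.004,0,0.005],[0,0,0,0,-0.004,0,0.005],[0,0,0,0,-0.004,0,0.005],[0,0,0,0,-0.004,0,0.005]]]'
python3 - <<'E'
from rk import *
tip=status(); plan(tool_for(0,.0335,.0145),1)
c=cam('top')
cv2.imwrite('pics/t11.png',cv2.resize(c['color'][165:275,240:400],None,fx=5,fy=5,interpolation=2)[:,:,::-1])
E
```

```text
t: 20.87
eef_pos: [0.4496, -0.0681, 0.119]
tool_rot: [-0.001, 1.0, -0.004, 0.0]
contact_force: [0.1, -0.5, -0.5]
gripper_width: 0.195
t 20.87 tip board x,y 0.0006 -0.0653 z 0.015 yaw -0.0002 tilt [0.    0.001] F [ 0.1 -0.5 -0.5] M [-0.05  0.01  0.02] w 0.195
1 rows of [-0.0014, -0.0, -0.0002, -0.0006, -0.099, 0.0006] total [-0.001 -0.    -0.   ] [-0.0006 -0.099   0.0006]
```

View pics/t11.png

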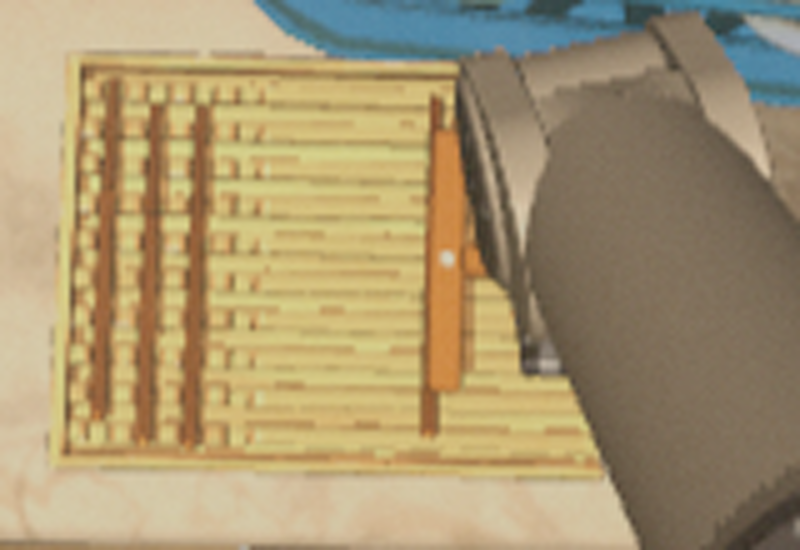

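Stick c (crop column ~432) is now square ahead of the tines, so I'll push on.

```bash
python3 -m creep '[[[0,0,0,-0.0004,-0.004,0,0.005],[0,0,0,0,-0.004,0,0.005],[0,0,0,0,-0.004,0,0.005],[0,0,0,0,-0.004,0,0.005],[0,0,0,0,-0.004,0,0.005],[0,0,0,0,-0.004,0,0.005],[0,0,0,0,-0.004,0,0.005],[0,0,0,0,-0.004,0,0.005],[0,0,0,0,-0.004,0,0.005],[0,0,0,0,-0.004,0,0.005],[0,0,0,0,-0.004,0,0.005],[0,0,0,0,-0.004,0,0.005],[0,0,0,0,-0.004,0,0.005],[0,0,0,0,-0.004,0,0.005],[0,0,0,0,-0.004,0,0.005],[0,0,0,0,-0.004,0,0.005],[0,0,0,0,-0.004,0,0.005],[0,0,0,0,-0.003,0,0.005]]]'
python3 - <<'E'
from rk import *
tip=status(); plan(tool_for(0,.0335,.0145),1)
E
```

```text
t: 22.42
eef_pos: [0.4497, 0.0113, 0.1192]
tool_rot: [-0.001, 1.0, -0.003, 0.0]
contact_force: [0.0, -0.6, -1.6]
gripper_width: 0.201
t 22.42 tip board x,y 0.0001 0.0141 z 0.0152 yaw 0.0005 tilt [0.    0.002] F [ 0.  -0.6 -1.6] M [-0.01  0.01  0.02] w 0.201
1 rows of [-0.0018, -0.0002, 0.0005, -0.0001, -0.0196, 0.0007] total [-0.002 -0.     0.   ] [-0.0001 -0.0196  0.0007]
```

```bash
python3 -m creep '[[[0,0,0,0,-0.003,0,0.005],[0,0,0,0,-0.003,0,0.005],[0,0,0,0,-0.003,0,0.005],[0,0,0,0,-0.002,0,0.005],[0,0,0,0,-0.002,0,0.005],[0,0,0,0,-0.001,0,0.005],[0,0,0,0,0,0,0.005]]]'
python3 - <<'E'
from rk import *
tip=status(); plan(tool_for(0,.0333,.0145),1)
E
```

```text
t: 23.0
eef_pos: [0.4498, 0.0276, 0.1192]
tool_rot: [-0.001, 1.0, -0.003, 0.0]
contact_force: [0.4, -0.2, -1.4]
gripper_width: 0.201
t 23.0 tip board x,y 0.0001 0.0304 z 0.0153 yaw 0.0013 tilt [0.    0.002] F [ 0.4 -0.2 -1.4] M [-0.07 -0.03  0.03] w 0.201
1 rows of [-0.002, -0.0003, 0.0013, -0.0001, -0.0031, 0.0007] total [-0.002 -0.     0.001] [-0.0001 -0.0031  0.0007]
```

```bash
python3 -m creep '[[[0,0,0,0,-0.0015,0,0.005],[0,0,0,0,-0.0012,0,0.005],[0,0,0,0,0,0,0.005],[0,0,0,0,0,0,0.005]]]'
python3 - <<'E'
from rk import *
tip=status()
E
python3 -m creep '[[[0,0,0,0,0.003,0,0.005],[0,0,0,0,0.003,0,0.005],[0,0,0,0,0,-0.012,0.005],[0,0,0,0,0,-0.014,0.005],[0,0,0,0,0,-0.014,0.005],[0,0,0,0,0.01,-0.012,0.005],[0,0,0,0,0.02,-0.004,0.005],[0,0,0,0,0.028,0,0.005],[0,0,0,0,0.028,0,0.005],[0,0,0,0,0.028,0,0.005],[0,0,0,0,0.025,0,0.005],[0,0,0,0,0.02,0,0.005],[0,0,0,0,0.02,0,0.005],[0,0,0,0,0.01,0,0.005],[0,0,0,0,0,0,0.005],[0,0,0,0,0,0,0.005]]]'
python3 - <<'E'
from rk import *
from meas import sticks
tip=status()
c=cam('top')
cv2.imwrite('pics/t12.png',cv2.resize(c['color'][165:275,240:400],None,fx=5,fy=5,interpolation=2)[:,:,::-1])
for o in sticks(c,.0265):
    q=o[1]-B0; print(o[0],'board',(q@[1,yaw]).round(4),(q@[-yaw,1]).round(4),'ang',round(o[2]-yaw,3),o[3].round(3))
c=cam('scene')
cv2.imwrite('pics/s12.png',cv2.resize(c['color'][170:270,240:400],None,fx=5,fy=5,interpolation=2)[:,:,::-1])
for o in sticks(c,.0265):
    q=o[1]-B0; print(o[0],'board',(q@[1,yaw]).round(4),(q@[-yaw,1]).round(4),'ang',round(o[2]-yaw,3),o[3].round(3))
E
```

```text
t: 23.33
eef_pos: [0.4498, 0.0302, 0.1192]
tool_rot: [-0.001, 1.0, -0.003, 0.0]
contact_force: [0.2, -0.8, -1.6]
gripper_width: 0.196
t 23.33 tip board x,y 0.0001 0.033 z 0.0152 yaw 0.0007 tilt [0.    0.002] F [ 0.2 -0.8 -1.6] M [-0.04  0.   -0.02] w 0.196
t: 24.67
eef_pos: [0.4468, -0.1783, 0.1777]
tool_rot: [-0.0, 1.0, -0.004, 0.0]
contact_force: [0.0, -0.9, -0.7]
gripper_width: 0.194
t 24.67 tip board x,y -0.0014 -0.1757 z 0.0737 yaw -0.0012 tilt [0. 0.] F [ 0.  -0.9 -0.7] M [-0.    0.   -0.03] w 0.194
54 board -0.0553 0.1103 ang 0.025 0.054
129 board 0.038 0.1105 ang 0.011 0.111
116 board 0.0319 0.0878 ang 0.021 0.098
208 board -0.0062 0.0634 ang 0.009 0.176
171 board 0.0164 0.0398 ang 0.008 0.143
505 board -0.0018 0.0751 ang 0.106 0.184
```

View pics/t12.png

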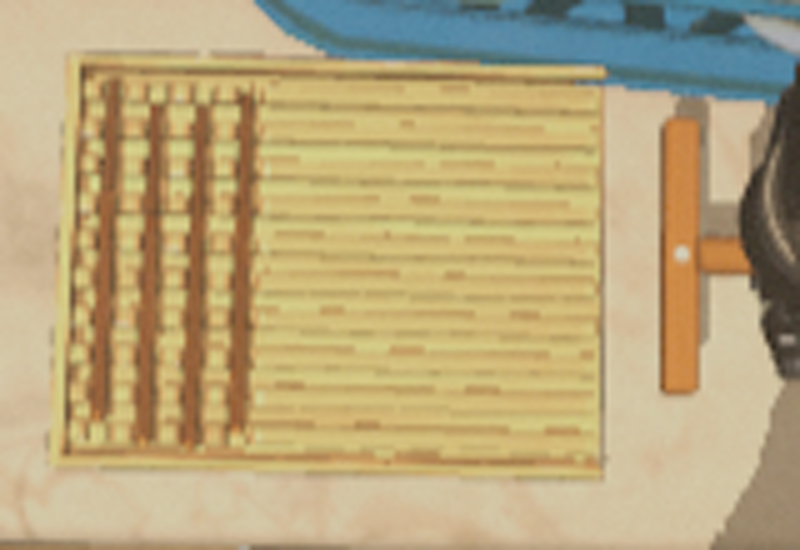

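View pics/s12.png

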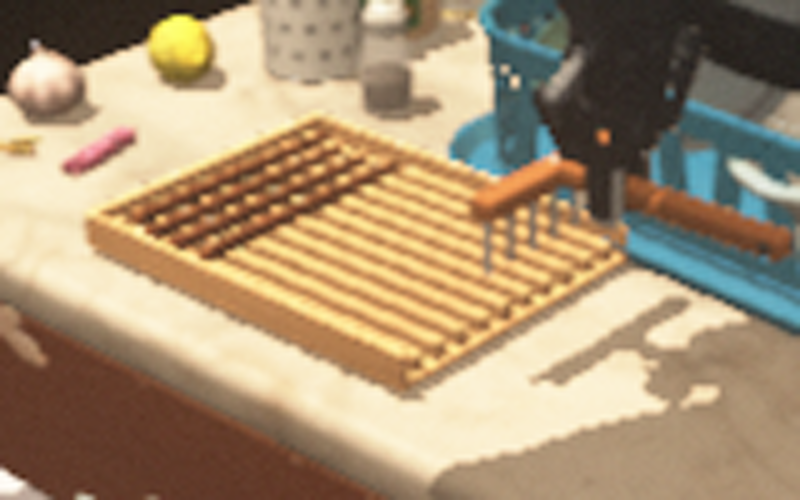

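Run:
```python
from rk import *
th=.245;t=np.array([0,np.sin(th),-np.cos(th)]);rx=np.array([0,np.cos(th),np.sin(th)])
tip=np.array([.447,-.19,.03])
plan(mk(tip-L*t-A*rx,[1,0,0],t),6)
c=cam('top'); print(onplane(c,478,240,0),onplane(c,458,152,0)); print(pose()[1]['q'])
```

```text
6 rows of [0.0407, -0.0002, -0.001, 0.0001, 0.0145, 0.0082] total [ 0.244 -0.001 -0.006] [0.0006 0.0816 0.0577]
[ 0.4021 -0.4235  0.    ] [ 0.6427 -0.3768  0.    ]
[ 0.5112  0.3536 -0.3122  2.1053  0.1638  0.7049  0.0867]
```

```bash
python3 -m creep '[[[0.04,0,0,0,0.0145,0.008,0.005],[0.04,0,0,0,0.0145,0.008,0.005],[0.04,0,0,0,0.0145,0.008,0.005],[0.04,0,0,0,0.0145,0.008,0.005],[0.04,0,0,0,0.0145,0.008,0.005],[0.04,0,0,0,0.0145,0.008,0.005],[0,0,0,0,0,0,0.005],[0,0,0,0,0,0,0.005]]]'
python3 - <<'E'
from rk import *
th=.245;t=np.array([0,np.sin(th),-np.cos(th)]);rx=np.array([0,np.cos(th),np.sin(th)])
tip=np.array([.447,-.19,.001])
status(); plan(mk(tip-L*t-A*rx,[1,0,0],t),1)
E
```

```text
t: 25.48
eef_pos: [0.4532, -0.2484, 0.1205]
tool_rot: [-0.127, 0.992, 0.009, 0.003]
contact_force: [0.4, 0.9, -0.1]
gripper_width: 0.199
t 25.48 tip board x,y 0.0044 -0.221 z 0.0312 yaw 0.0249 tilt [0.003 0.252] F [ 0.4  0.9 -0.1] M [-0.35 -0.04  0.05] w 0.199
1 rows of [-0.0096, -0.0028, 0.0192, -0.0066, 0.0175, 0.0259] total [-0.01  -0.003  0.019] [-0.0066  0.0175  0.0259]
```

```bash
python3 -m creep '[[[-0.004,0,0,0,0.003,0.006,0.005],[-0.003,0,0,0,0.003,0.008,0.005],[0,0,0,0,0.002,0.006,0.005],[0,0,0,0,0.001,0.003,0.005],[0,0,0,0,0,0,0.005]]]'
python3 - <<'E'
from rk import *
status()
E
```

```text
t: 25.9
eef_pos: [0.4552, -0.2459, 0.0953]
tool_rot: [-0.122, 0.992, 0.014, 0.003]
contact_force: [-0.8, -0.4, -2.6]
gripper_width: 0.198
t 25.9 tip board x,y 0.0059 -0.2193 z 0.0054 yaw 0.0341 tilt [0.002 0.243] F [-0.8 -0.4 -2.6] M [-0.33 -0.03  0.01] w 0.198
```

```bash
python3 -m creep '[[[0,0,0,0,0.0005,0.002,0.005],[0,0,0,0,0.0005,0.002,0.005]]]'
python3 -m creep '[[[0,0,0,0,0.0003,0.001,0.005],[0,0,0,0,0,0,0.005]]]'
```

```text
t: 26.07
eef_pos: [0.4557, -0.2448, 0.0913]
tool_rot: [-0.122, 0.992, 0.015, 0.003]
contact_force: [-0.4, -0.2, -1.0]
gripper_width: 0.197
t: 26.23
eef_pos: [0.4558, -0.2446, 0.0901]
tool_rot: [-0.122, 0.992, 0.015, 0.003]
contact_force: [-0.1, -0.1, -1.1]
gripper_width: 0.2
```

```bash
python3 -m creep '[[[0,0,0,0,0,0.0005,0.005],[0,0,0,0,0,0,0.03],[0,0,0,0,0,0,0.05],[0,0,0,0,0,0,0.05],[0,0,0,0,0,0,0.05],[0,0,0,0,0,0,0.05]]]'
python3 -m creep '[[[0,0,0,0,0,-0.005,0.05],[0,0,0,0,0,-0.01,0.05],[0,0,0,0,0,-0.015,0.05],[0,0,0,0,0,-0.02,0.05],[0,0,0,0,0,-0.025,0.05],[0,0,0,0,0,-0.025,0.05],[0,0,0,0,0,-0.025,0.05],[0,0,0,0,0,-0.015,0.05],[0,0,0,0.02,0.03,0,0.05],[0,0,0,0.02,0.03,0,0.05],[0,0,0,0.02,0.03,0,0.05],[0,0,0,0.02,0.03,0,0.05],[0,0,0,0,0,0,0.05]]]'
python3 - <<'E'
from rk import *
from meas import sticks
c=cam('top');save(c,'topend')
for o in sticks(c,.0255,140):
    q=o[1]-B0; print(o[0],'board',(q@[1,yaw]).round(4),(q@[-yaw,1]).round(4),'ang',round(o[2]-yaw,3),o[3].round(3))
P=depthpts(c);Q=P.reshape(-1,3);b=np.c_[(Q[:,:2]-B0)@[1,yaw],(Q[:,:2]-B0)@[-yaw,1]]
for n in('top','scene'):
    c=cam(n);P=depthpts(c).reshape(-1,3);col=c['color'].reshape(-1,3).max(1);d=P[:,:2]-B0
    bx=d@[1,yaw];by=d@[-yaw,1]
    for r in(.112,.088,.064,.040):
        m=(abs(by-r)<.004)&(abs(bx)<.08)&(col<150); zz=P[m,2]
        print(n,r,m.sum(),'z',np.median(zz).round(4),[np.median(P[m&(abs(bx-k)<.03),2]).round(4) for k in(-.05,.05)])
save(c,'sceneend')
E
```

```text
t: 26.73
eef_pos: [0.4565, -0.2451, 0.0906]
tool_rot: [-0.122, 0.992, 0.015, 0.004]
contact_force: [-0.4, -0.7, -0.9]
gripper_width: 0.589
t: 27.82
eef_pos: [0.5411, -0.4, 0.2171]
tool_rot: [-0.118, 0.993, 0.016, 0.006]
contact_force: [0.1, -0.2, 0.3]
gripper_width: 0.586
55 board 0.0657 0.1103 ang -0.037 0.056
91 board 0.0321 0.0874 ang 0.01 0.098
51 board 0.0498 0.0641 ang -0.009 0.053
50 board -0.011 0.063 ang 0.02 0.047
43 board 0.0453 0.0397 ang -0.008 0.043
top 0.112 120 z 0.028 [np.float64(0.0286), np.float64(0.0271)]
top 0.088 144 z 0.0285 [np.float64(0.0291), np.float64(0.0274)]
top 0.064 172 z 0.0282 [np.float64(0.0279), np.float64(0.0282)]
top 0.04 165 z 0.0277 [np.float64(0.0277), np.float64(0.0269)]
scene 0.112 46 z 0.0255 [np.float64(0.0245), np.float64(0.0256)]
scene 0.088 50 z 0.0259 [np.float64(0.0255), np.float64(0.0253)]
scene 0.064 57 z 0.0261 [np.float64(0.0266), np.float64(0.026)]
scene 0.04 58 z 0.027 [np.float64(0.0264), np.float64(0.027)]
```

View pics/topend.png

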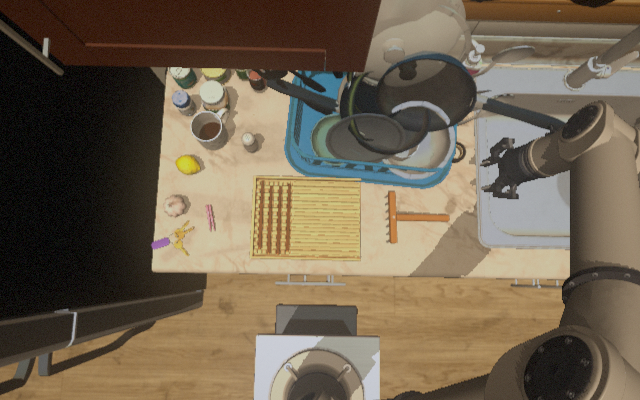

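View pics/sceneend.png

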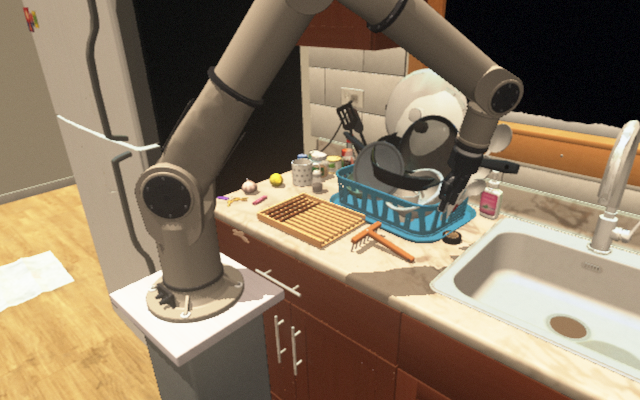

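```bash
python3 -m creep '[[[0,0,0,0,0,0,0.05]]]'; python3 -c "
from station import *
print(hand_in())"
```

```text
t: 28.05
eef_pos: [0.5391, -0.3932, 0.219]
tool_rot: [-0.12, 0.993, 0.019, 0.005]
contact_force: [0.1, 0.8, -0.7]
gripper_width: 0.584
the job is handed in; nothing more can be done
None
```

I combed stick a into row 2, b into row 3 and c into row 4 with the rake, then laid it on the worktop between board and sink. I handed the job in at about 28 s of the 72 s allowed; no verdict was reported.

**Pressing on the board:** I felt the channel floor once, with a few newtons, which put the board about 1.5 mm above its lowest setting. The tines then ran about 3 mm above the floor.

**Last checks:**
- **Rows:** the top camera puts the sticks at y = 110, 87–88, 63–64 and 40 mm of the board, for rows at 112, 88, 64 and 40. The full-length fits taken before I laid the rake down showed b (row 3) and c (row 4) square within about 0.01 rad.
- **Heights:** all four stick tops agree within 1 mm in the top view and about 1.5 mm in the scene view. Stick c reads the highest in the scene view and the lowest in the top view, so I take that as noise.
- **Rake:** it lies released, about 60 mm clear of the board.
- **Bystanders:** they look unmoved in the pictures, by eye only.

**What was weaker or disagreed:**
- In the final picture the stick mask broke into pieces, with angles between -0.04 and +0.02 rad. I judged a's and d's squareness from the pictures and those broken fits, because neither got a clean full-length fit after the combing.
- Stick d reads about 1.5 mm off its row line in the top view. It did so from the start and was never touched, so I put that down to calibration.
- An attempt to locate the ribs from image brightness came out 2.3 mm off the outline measurement. I relied on the outline, and the tines went down between the ribs without touching.

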